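# Fetch the ring from behind two workpieces and set it on the work plate

## Task

Lift the tall sleeve and the tall square block out of the stall and stand both upright in the side tray, then fetch the low thick ring from behind them and lay it flat in the centre of the work holder's round plate. With the ring in place, put the sleeve and the block back upright in the stall, each in the place where it stood before. Set everything down without dropping it or tipping it over, and leave the bottle, jar, brush and brass plug where they are.

Things in the scene. Friction and masses are not known exactly. Their poses are not given: they have to be found in the camera images.
- sleeve_mid (a point): Tall round steel sleeve, loose, upright: an open-topped tube of 42 mm outer diameter, 100 mm high in all, on a foot flange of 56 mm diameter and 10 mm height; about 0.5 kg. The point is at its centre, 50 mm above its underside; z is up along the tube. It starts in the front left or front right of the stall (the block has the other side).
- block_mid (a point): Tall square aluminium block, loose, upright: 44 x 44 mm, 100 mm high, with a dark round spot on its top; about 0.5 kg. The point is at its centre, 50 mm above its underside; x and y point square to its side faces, z up.
- ring_mid (a point): Low thick steel ring, loose, lying flat: outer diameter 52 mm, bore 28 mm, 36 mm high; about 0.4 kg. The point is at its centre, 18 mm above its underside; z is its axis. It starts at the middle of the stall's back, behind the sleeve and the block; they crowd it too closely for a gripper to get down to it before they are moved.
- stall: Fixed stall. Black floor 170 (its x) x 190 mm (its y), 8 mm thick; green fences: back (+x edge) 10 mm thick, top 52 mm above the bench; both sides 7 mm thick, top 30 mm above the bench; front (-x) open. Origin at the centre of its underside, on the bench. Sleeve and block start about 10 mm to -x and 46 mm to either side (y) of the centre, the ring about 35 mm to +x.
- tray: Fixed, empty, shallow grey side tray, outside 140 mm (its x) by 200 mm (its y), walls 4 mm thick and 18 mm high, floor 4 mm thick. Origin at the centre of its underside, on the bench. It stands to the left or right of the stall (the work holder on the other side). The sleeve and block fit side by side along its y, 45 mm either side of its centre.
- holder: Fixed work holder: a round green cast foot (124 mm diameter) carrying a flat round steel work plate of 92 mm diameter, whose top is 60 mm above the bench, with a thin dark circle of 68 mm diameter around its centre. Origin at the centre of its underside, on the bench, below the centre of the plate.
- coolant: Bystander, loose: white plastic bottle with black cap, 52 mm diameter, 150 mm high, beyond the stall. Origin at the centre of its underside.
- paste: Bystander, loose: small amber jar with dark lid, 52 mm diameter, 45 mm high, between the stall and the far side of the left station. Origin at the centre of its underside.
- brush: Bystander, loose: brush lying flat on the bench near the robot, 170 mm long along its x. Origin at its middle, on the bench.
- plug: Bystander, loose: stepped brass plug, 40 mm diameter, 55 mm high, between the stall and the far side of the right station. Origin at the centre of its underside.

How it is judged:
By the outcome, as a careful person would: the job done as asked, in the order asked, and still so for the second after the job is handed in, with the robot touching nothing.
It also fails if it takes over 118 s, if anything falls off the work surface, if the arm or the gripper's body presses on something with over 40 N, if the wrist force passes 120 N, or if a joint passes its speed limit or range.

## Robot

A 7-joint arm with a two-finger parallel gripper is mounted at the origin on the work surface. World frame = base frame: x ahead of the robot, y to its left, z up, the work surface at z = 0. Lengths are in mm, angles in rad, forces in N, time in s.
With the tool pointing down it reaches from about 400 to 900 mm from the base axis. Payload 5.5 kg.
Tool frame: the origin (TCP) lies at the very end of the fingers, on their centre line; the grasp point (between the pads) lies 19 mm behind it; z points along the fingers, y is the direction in which the jaws open and shut (so a half turn about z gives the same grasp; the last joint's range is limited). The gripper opens to 85 mm and grips with 20 to 120 N. Pads are 22 mm wide; open, the fingers measure 114 mm over their backs; the gripper's body (76 mm by 85 mm) begins 54 mm behind the grasp point. The pads swing forward as they close: fully open they stand 13 mm farther back than shut.
Start: joints at [-0.909, 0.501, -0.427, 1.55, 0.221, 1.138, -0.21], TCP at [252.366, 599.009, 202.11] pointing down, gripper open.
Joint ranges: [-2.88, 2.88], [-0.31, 2.03], [-1.54, 1.56], [0.2, 2.42], [-1.41, 4.55], [0.19, 2.02], [-2.57, 2.57]. Speed limits (rad/s): [2.57, 2.57, 3.14, 3.14, 3.14, 3.14, 3.14].

## Interface

Orientations are given as [roll, pitch, yaw] about the fixed x, y, z axes, in that order (R = Rz(yaw) Ry(pitch) Rx(roll)).
In Python, from workcell import robot gives the robot as it stands. The module is installed in compiled form; this text tells all that it offers.
- The arm moves only by the tool jog_arm, never from a script. Its argument "increments" is a list of rows, each a list of 7 numbers: the closure, from 0 (fully open) to 1 (shut), then the shift along the world's x, y, z in mm, then the turn, a rotation vector about the world's x, y, z in degrees. A call has 1 to 8 rows; each row shifts and turns the commanded pose from where the row before left it; what a row does not reach is not made up. A row lasts 1/10 s, in which the tool goes at most 50 mm and 8.59 degrees, less where a joint would pass 70% of its speed; a pose out of reach is approached as far as the arm can. A call is refused whole if a number of a shift passes 50 or a number of a turn 8.59, either way. A call with a gripper value outside its range is refused whole. The fingers move at their own pace and stop on an object; "newtons" is the grip in N (left out, the last holds). Time passes only in rows, so rows that do not move let the fingers close. It gives the time, the measured TCP pose, the force and the opening at its end, in the units of the state.
- robot.get_obs(): the state, without advancing time (a new reading comes with each control period).
- robot.camera(name): name is "scene" or "top" or "wrist"; returns (picture, depth): 480x640x3 uint8, blue, green, red; 480x640 float32, mm along the optical axis (not along the pixel's ray), 0 where there is no reading.
- robot.calibration(name): a dict with "fx", "fy", "cx", "cy" (pixels), "xyz" and "rotation" of the camera in the world. Camera axes: x right, y up, looking along -z (the intrinsics and any distortion apply to the point x, -y, -z); pixel columns grow to the right and rows downward; lengths in mm; the calibration is good to about 2 mm. A picture is of the moment at which its call begins: read the wrist's pose just before it. calibration takes no time and is no camera call; for the wrist camera it gives the pose at the moment of the call.
- robot.close_job(): hands the job in, once; it reports no verdict.
Trained networks look in the newest picture that a camera, given by its name, has taken for a name from the list of things; names that differ only in an ending like _2 or _b are one class to them, and where a whole thing is asked for, a point or a joint stands for the part that bears it (a point fixed in the world has none). Each returns a list of dicts, best first, with "conf" (0 to 1); they miss things now and then, are a little off and sometimes report something else, mostly with a low value. They report only what shows in the picture. A call takes as long as a camera call.
- robot.look_for(camera, name): "box" ([left, top, width, height] in pixels, round what is visible of it).
- robot.masks_of(camera, name): "mask" (480x640 bool, what is visible of it) and "box" ([left, top, width, height] in pixels, round what is visible of it).
The state is a dict: "time_s": time; "joint_pos": joint angles; "dq": joint speeds; "joint_torque": joint torques, N m; "tool_pos": TCP position; "orientation": TCP orientation; "wrist_force": force on the tool from outside, world axes, zero at the start; "torque": the same for the moment, N m; "grip_width": finger opening in mm.
Only numpy, scipy, OpenCV 4.12 (cv2) and the standard library are available. Lean on these libraries where they do the work, as an engineer would, in place of code of your own. Each camera call takes 0.05 s, during which the arm holds its last target.

## Working session

There is one attempt and no reset: what is moved stays moved. The work goes in short steps, Python scripts to look and compute and a tool call to move; the robot and the scene stay as the last step left them, time stands still between calls to the robot, and variables do not carry over. Pictures are saved under pics/ and viewed, and the job is handed in when it is done.

Besides the shell and the picture viewer there is one more tool, called after ">>>" by a JSON object that holds its "api" and its "payload". jog_arm: Moves the arm, as the interface text tells. Its arguments: {"type":"object","properties":{"increments":{"type":"array","items":{"type":"array","items":{"type":"number"}}},"newtons":{"type":"number"}},"required":["increments"]}

```bash
mkdir -p pics; ls
python3 - <<'E'
from workcell import robot
import cv2
o=robot.get_obs(); print(o)
for n in ("scene","top"):
    p,d=robot.camera(n); cv2.imwrite(f"pics/{n}0.png",p)
    c=robot.calibration(n); print(n,c)
E
```

```text
pics
{'time_s': 0.0, 'joint_pos': array([-0.90878544,  0.5018399 , -0.42679719,  1.55146666,  0.22078055,
        1.13827859, -0.21028358]), 'dq': array([-6.00740307e-04, -5.65120404e-04,  4.28049292e-04, -3.64691557e-04,
        1.43578290e-03,  1.27527913e-03,  5.91833413e-06]), 'joint_torque': array([-7.92469245e-05, -5.69499815e+01, -5.81643105e+00, -2.80943638e+01,
        1.06280323e-02,  1.19575436e-02, -4.78486839e-06]), 'tool_pos': array([252.14525027, 598.28472106, 201.05796782]), 'orientation': array([-3.13965496e+00, -8.66944612e-05,  2.74285335e+00]), 'wrist_force': array([-0.2670652 , -0.48471663, -0.47892832]), 'torque': array([-0.00412168, -0.00507986, -0.03178014]), 'grip_width': 85.2533566569262}
scene {'fx': 460.57670174495894, 'fy': 460.57670174495894, 'cx': 320.68785325679204, 'cy': 240.93722153388114, 'xyz': array([1287.05349248, -161.62627757,  742.88844051]), 'rotation': array([0.81896845, 0.02036506, 1.355594  ])}
top {'fx': 441.943765041613, 'fy': 441.943765041613, 'cx': 315.7312981186665, 'cy': 236.92575441468693, 'xyz': array([ 367.12250311,  -18.59138179, 1030.24943398]), 'rotation': array([ 0.20755717,  0.00358514, -1.41176783])}
```

View pics/scene0.png

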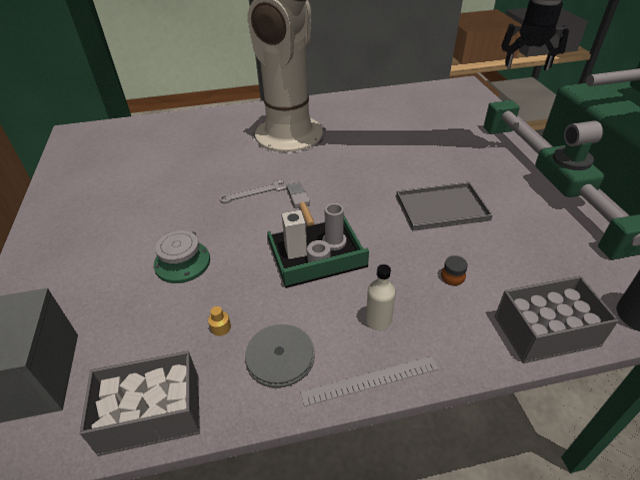

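View pics/top0.png

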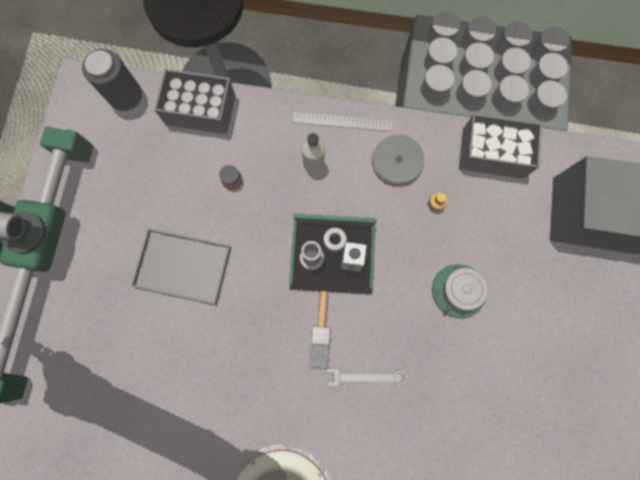

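The top view shows the tray at left (px 182,267) and the stall at (333,253), with the sleeve at (311,255), the ring at (335,239) and the block at (354,256). The holder is at right (462,291). Next I'll measure these from depth.

```bash
cat > h.py <<'E'
import numpy as np, cv2
from workcell import robot
from scipy.spatial.transform import Rotation as Ro
def pts(n,p,d,c):
    R=Ro.from_euler('xyz',c['rotation']).as_matrix()
    v,u=np.mgrid[0:480,0:640]
    X=np.stack([(u-c['cx'])/c['fx']*d,-(v-c['cy'])/c['fy']*d,-d],-1)
    return X@R.T+c['xyz']
def shot(n):
    c=robot.calibration(n); p,d=robot.camera(n)
    return p,d,c,pts(n,p,d,c)
E
python3 - <<'E'
from h import *
np.set_printoptions(precision=1,suppress=True)
for cam in ("top","scene"):
    p,d,c,P=shot(cam)
    print(cam,'bench pts',P[400,450],P[330,250],P[250,260])
    for n in ["sleeve_mid","block_mid","ring_mid","stall","tray","holder","coolant","paste","brush","plug"]:
        ms=robot.masks_of(cam,n)
        for m in ms[:2]:
            k=m['mask']&(d>0); Q=P[k]
            if len(Q)<5: continue
            zt=np.percentile(Q[:,2],95); T=Q[Q[:,2]>zt-6]
            print(n,round(m['conf'],2),m['box'],len(Q),'med',np.median(Q,0),'ztop',zt,'top bbox',T.min(0)[:2],T.max(0)[:2],'mid',(T.min(0)+T.max(0))[:2]/2,'rect',cv2.minAreaRect(T[:,:2].astype(np.float32)))
E
```

```text
top bench pts [ 264.2 -331.5    0.4] [342.8 133.    1.1] [528.6 144.6   0.9]
sleeve_mid 0.63 [297.8, 243.5, 25.3, 23.8] 480 med [527.5  22.2  54. ] ztop 108.5707868463472 top bbox [508.9   1.4] [547.3  41.5] mid [528.1  21.4] rect ((527.6959838867188, 21.752845764160156), (36.87754440307617, 40.31599426269531), 8.981292724609375)
block_mid 0.9 [344.1, 243.8, 19.9, 29.0] 538 med [530.1 -70.2 107.3] ztop 110.2613394601104 top bbox [514.9 -92.2] [559.4 -48.3] mid [537.1 -70.2] rect ((537.1197509765625, -70.23857879638672), (44.26605987548828, 43.872440338134766), 0.3928263783454895)
block_mid 0.64 [130.5, 225.9, 98.4, 79.5] 5306 med [460.9 320.7   4.1] ztop 17.12672809295728 top bbox [388.5 215.3] [535.8 421.5] mid [462.2 318.4] rect ((462.803466796875, 318.7799377441406), (200.9739227294922, 140.2991180419922), 87.24060821533203)
ring_mid 0.55 [320.2, 229.7, 25.9, 23.7] 357 med [575.  -23.9  42.8] ztop 46.154933636740836 top bbox [551.  -49.5] [599.7   0.2] mid [575.3 -24.6] rect ((575.2461547851562, -24.950336456298828), (48.3083610534668, 47.94683074951172), 8.668209075927734)
stall 
[... 4982 characters left out ...]
38.7  38.7] ztop 48.1024206946081 top bbox [663.8 220.9] [711.7 266.9] mid [687.8 243.9] rect ((686.38427734375, 243.967041015625), (43.40506362915039, 47.31358337402344), 64.30390930175781)
brush 0.9 [287.3, 183.8, 28.8, 38.7] 570 med [363.1 -28.2  19.3] ztop 22.760286091154832 top bbox [282.2 -52.5] [456.1  -7. ] mid [369.1 -29.8] rect ((369.73095703125, -27.991418838500977), (172.85150146484375, 41.517295837402344), 4.434589862823486)
plug 0.72 [210.5, 305.0, 22.6, 30.3] 521 med [ 715.5 -251.5   31.9] ztop 56.27167828456629 top bbox [ 695.4 -263.1] [ 717.9 -242.4] mid [ 706.6 -252.8] rect ((706.677490234375, -252.7916259765625), (20.598291397094727, 22.374311447143555), 88.75482940673828)
```

>>> {"api": "jog_arm", "payload": {"increments": [[0,10,-20,10,0,0,3],[0,20,-45,15,0,0,4],[0,24,-48,15,0,0,4],[0,24,-48,15,0,0,4],[0,24,-48,15,0,0,4],[0,24,-48,10,0,0,4],[0,24,-48,5,0,0,4],[0,24,-48,0,0,0,1.5]]}}

```text
time_s: 2.0
tool_pos: [414.1, 271.4, 282.2]
orientation: [3.141, 0.003, -3.04]
wrist_force: [2.1, 0.6, -0.3]
grip_width: 85.7
```

>>> {"api": "jog_arm", "payload": {"increments": [[0,22,-48,0,0,0,0],[0,22,-48,0,0,0,0],[0,20,-48,0,0,0,0],[0,10,-40,0,0,0,0],[0,5,-25,0,0,0,0],[0,0,-10,0,0,0,0],[0,0,0,0,0,0,0]]}}

```text
time_s: 2.7
tool_pos: [488.7, 59.9, 280.9]
orientation: [-3.142, -0.0, -3.045]
wrist_force: [0.2, 0.7, 0.2]
grip_width: 85.3
```

Run:
```python
from h import *
np.set_printoptions(precision=1,suppress=True)
o=robot.get_obs(); print(o['time_s'],o['tool_pos'],np.degrees(o['orientation']),o['joint_pos'])
p,d,c,P=shot("wrist"); cv2.imwrite("pics/w1.png",p); print(c); np.savez('w1.npz',p=p,d=d,P=P)
```

```text
2.7 [488.7  59.9 280.9] [-180.    -0.  -174.5] [ 0.   0.1 -0.2  1.8  0.   1.2  1.5]
{'fx': 412.0118516522383, 'fy': 412.0118516522383, 'cx': 321.4253517685602, 'cy': 246.51523925138267, 'xyz': array([423. ,  54.9, 452. ]), 'rotation': array([-0.3, -0. ,  1.7])}
```

View pics/w1.png

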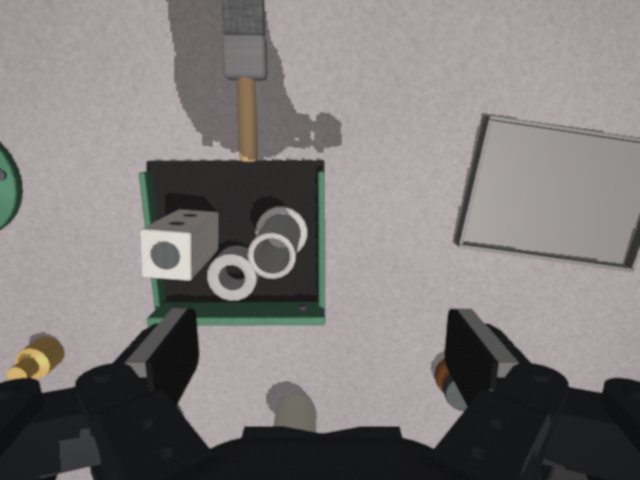

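The wrist view shows the whole stall: block top at px (167,254), sleeve rim at (272,256), ring at (232,276), and the tray at the right.

```bash
cat >> h.py <<'E'
from scipy.optimize import least_squares
def circ(Q):
    r=least_squares(lambda v:np.hypot(Q[:,0]-v[0],Q[:,1]-v[1])-v[2],[*Q.mean(0)[:2],20],loss='soft_l1').x
    return r
def top(P,xy,rad,z0,z1):
    k=(np.hypot(P[...,0]-xy[0],P[...,1]-xy[1])<rad)&(P[...,2]>z0)&(P[...,2]<z1)
    return P[k]
def summ(P):
    T=top(P,(531,21),33,102,115); x,y=T[:,0],T[:,1]
    rr=cv2.minEnclosingCircle(T[:,:2].astype(np.float32))
    print('sleeve n',len(T),'z',np.median(T[:,2]),'mean',T.mean(0),'minenc',rr)
    T=top(P,(537,-70),40,102,115); print('block n',len(T),'z',np.median(T[:,2]),cv2.minAreaRect(T[:,:2].astype(np.float32)))
    T=top(P,(575,-25),34,40,50); print('ring n',len(T),'z',np.median(T[:,2]),'mean',T.mean(0),cv2.minEnclosingCircle(T[:,:2].astype(np.float32)))
    k=(P[...,2]>49)&(P[...,2]<56)&(np.abs(P[...,0]-620)<30)&(np.abs(P[...,1]+20)<110); T=P[k]
    if len(T)>20: print('fence n',len(T),cv2.minAreaRect(T[:,:2].astype(np.float32)), 'line',np.polyfit(T[:,1],T[:,0],1))
    k=(P[...,2]>12)&(P[...,2]<24)&(np.abs(P[...,0]-462)<95)&(np.abs(P[...,1]-318)<125); T=P[k]
    if len(T)>20: print('tray n',len(T),cv2.minAreaRect(T[:,:2].astype(np.float32)))
    k=(P[...,2]>55)&(P[...,2]<66)&(np.hypot(P[...,0]-507,P[...,1]+326)<70); T=P[k]
    if len(T)>20: print('plate n',len(T),np.median(T[:,2]),'mean',T.mean(0),cv2.minEnclosingCircle(T[:,:2].astype(np.float32)))
    print('bench z',np.median(P[(np.abs(P[...,2])<6)][:,2]))
E
python3 - <<'E'
from h import *
np.set_printoptions(precision=1,suppress=True)
print('wrist');summ(np.load('w1.npz')['P'])
for c in("top","scene"):
    print(c); summ(shot(c)[3])
E
```

```text
wrist
sleeve n 810 z 106.89611943732663 mean [527.4  21.6 106.6] minenc ((528.1361083984375, 21.425729751586914), 21.062740325927734)
block n 2511 z 107.24333314844256 ((536.6478271484375, -70.18711853027344), (44.75389862060547, 44.20145797729492), 1.3848049640655518)
ring n 1294 z 43.14248269432122 mean [574.3 -25.1  43.1] ((572.7772827148438, -28.542797088623047), 29.928869247436523)
fence n 1230 ((621.2352294921875, -17.31402587890625), (10.911568641662598, 188.31248474121094), 5.772965908050537) line [ -0.1 619. ]
tray n 2280 ((460.9892272949219, 318.33660888671875), (201.48464965820312, 140.3106689453125), 87.37256622314453)
bench z -0.5846146440514985
top
sleeve n 64 z 107.36382454571554 mean [516.6  19.5 107.5] minenc ((525.8818969726562, 21.50995445251465), 20.235185623168945)
block n 432 z 107.95790410423098 ((537.2682495117188, -70.22952270507812), (44.53327941894531, 43.8100471496582), 0.6965290904045105)
ring n 263 z 43.840770503431145 mean [575.4 -26.4  43.8] ((572.834228515625, -27.321855545043945), 29.54865264892578)
fence n 308 ((609.0377807617188, -25.70550537109375
[... 419 characters left out ...]
26.9826049804688, 20.407745361328125), 22.292770385742188)
block n 317 z 108.88916560868427 ((535.5697631835938, -71.91659545898438), (44.1771240234375, 48.12237548828125), 89.96421813964844)
ring n 266 z 44.93663649548762 mean [575.3 -26.8  44.7] ((571.9172973632812, -28.381092071533203), 29.32546615600586)
fence n 387 ((619.976806640625, -18.761932373046875), (14.015254974365234, 189.1030731201172), 6.066323280334473) line [ -0.1 619.1]
tray n 691 ((459.3611755371094, 317.1468505859375), (202.81173706054688, 144.68080139160156), 87.3970947265625)
plate n 1019 61.074429125677966 mean [ 509.6 -326.8   61. ] ((505.46185302734375, -328.0351257324219), 47.92041015625)
bench z 1.3938596469237154
```

>>> {"api": "jog_arm", "payload": {"increments": [[0.2,13,-13,-25,0,0,0],[0.2,13,-13,-30,0,0,0],[0.2,9,-9,-30,0,0,0],[0.2,4,-4,-25,0,0,0],[0.2,0,0,-10,0,0,0],[0.2,0,0,0,0,0,0]]}}

```text
time_s: 3.45
tool_pos: [526.5, 23.6, 159.5]
orientation: [3.141, -0.003, -3.041]
wrist_force: [-1.4, -0.4, 0.8]
grip_width: 68.8
```

Run:
```python
from h import *
np.set_printoptions(precision=1,suppress=True)
o=robot.get_obs(); print(o['time_s'],o['tool_pos'],np.degrees(o['orientation']))
p,d,c,P=shot("wrist"); cv2.imwrite("pics/w2.png",p); summ(P)
```

```text
3.45 [526.5  23.6 159.5] [ 179.9   -0.2 -174.2]
sleeve n 1897 z 106.9385593571078 mean [527.5  21.2 106.7] minenc ((527.9940185546875, 21.272315979003906), 21.016691207885742)
block n 5931 z 107.25312351556192 ((536.2843017578125, -70.66079711914062), (44.12274169921875, 44.47857666015625), 1.2187167406082153)
ring n 2537 z 43.14775950128006 mean [573.7 -24.8  43.1] ((572.2542724609375, -27.76414680480957), 29.8884220123291)
fence n 2082 ((620.743896484375, -17.20452117919922), (10.232532501220703, 189.5381317138672), 5.698521614074707) line [ -0.1 618.7]
tray n 2278 ((457.6522216796875, 249.5804443359375), (65.62922668457031, 140.47329711914062), 88.00665283203125)
bench z -0.6512861151754805
```

View pics/w2.png

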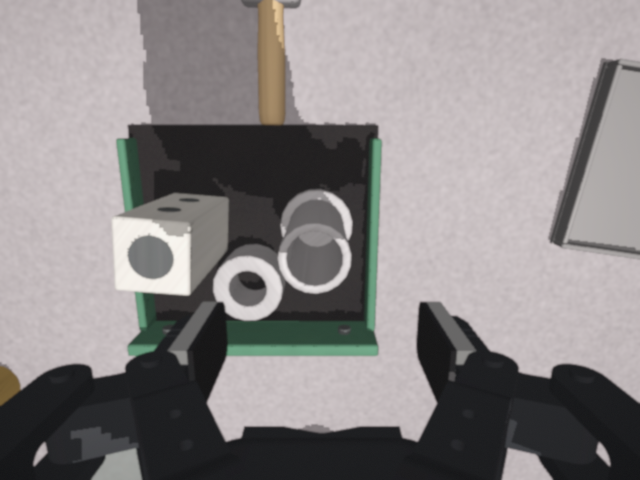

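The fingers straddle the sleeve's column at px x≈316 with their midpoint at about 320. I'm descending on the sleeve.

>>> {"api": "jog_arm", "payload": {"increments": [[0.2,1.5,-2.3,-20,0,0,0],[0.2,0,0,-25,0,0,0],[0.2,0,0,-25,0,0,0],[0.2,0,0,-20,0,0,0],[0.2,0,0,-12,0,0,0],[0.2,0,0,-5,0,0,0],[0.2,0,0,0,0,0,0]]}}

```text
time_s: 4.2
tool_pos: [529.8, 20.0, 54.4]
orientation: [3.141, 0.001, -3.042]
wrist_force: [-0.3, 0.0, -0.2]
grip_width: 67.9
```

>>> {"api": "jog_arm", "payload": {"increments": [[0.2,-1.5,1.2,0,0,0,0],[0.2,0,0,0,0,0,0],[1,0,0,0,0,0,0],[1,0,0,0,0,0,0],[1,0,0,0,0,0,0],[1,0,0,0,0,0,0],[1,0,0,0,0,0,0]], "newtons": 60}}

```text
time_s: 4.9
tool_pos: [528.5, 20.5, 54.7]
orientation: [-3.141, 0.001, -3.043]
wrist_force: [-0.4, -0.5, 5.9]
grip_width: 40.0
```

Run:
```python
from h import *
np.set_printoptions(precision=2,suppress=True)
o=robot.get_obs(); print(o['time_s'],o['tool_pos'],np.degrees(o['orientation']),o['wrist_force'],o['grip_width'])
p,d,c,P=shot("wrist"); summ(P)
```

```text
4.9 [528.53  20.45  54.69] [-179.98    0.06 -174.37] [-0.39 -0.52  5.91] 39.986625130209426
sleeve n 7976 z 107.12884912508733 mean [526.14  21.17 107.17] minenc ((521.8941040039062, 20.05178451538086), 31.54412078857422)
block n 12117 z 107.27414154143001 ((536.2762451171875, -65.78141784667969), (35.37159729003906, 45.84421157836914), 89.52107238769531)
ring n 1692 z 43.1548256399564 mean [562.72 -37.53  43.15] ((569.82373046875, -25.949485778808594), 29.710111618041992)
fence n 276 ((624.7299194335938, -62.764671325683594), (10.646699905395508, 42.108150482177734), 3.0978472232818604) line [ -0.02 622.71]
bench z -0.6863828666781728
```

>>> {"api": "jog_arm", "payload": {"increments": [[1,0,0,3,0,0,0],[1,0,0,8,0,0,0],[1,0,0,15,0,0,0],[1,0,0,20,0,0,0],[1,0,5,20,0,0,0],[1,-3,15,10,0,0,0],[1,-5,25,4,0,0,0],[1,-7,35,0,0,0,0]]}}

```text
time_s: 5.75
tool_pos: [512.9, 100.5, 134.4]
orientation: [-3.141, 0.001, -3.046]
wrist_force: [-0.2, -0.8, -6.0]
grip_width: 39.5
```

>>> {"api": "jog_arm", "payload": {"increments": [[1,-8,40,0,0,0,0],[1,-8,40,0,0,0,0],[1,-8,40,0,0,0,0],[1,-8,40,0,0,0,0],[1,-7,37,0,0,0,0],[1,-6,30,0,0,0,0],[1,-5,20,0,0,0,0],[1,-1,8,0,0,0,0]]}}

```text
time_s: 6.55
tool_pos: [458.7, 359.6, 133.3]
orientation: [3.14, -0.002, -3.038]
wrist_force: [-1.0, -0.7, -5.0]
grip_width: 39.8
```

>>> {"api": "jog_arm", "payload": {"increments": [[1,0,5,-5,0,0,0],[1,0,0,0,0,0,0]]}}

```text
time_s: 6.75
tool_pos: [461.4, 359.8, 127.7]
orientation: [-3.14, -0.002, -3.043]
wrist_force: [-0.8, -0.4, -5.1]
grip_width: 39.7
```

Run:
```python
from h import *
np.set_printoptions(precision=2,suppress=True)
o=robot.get_obs(); print(o['time_s'],o['tool_pos'],np.degrees(o['orientation']),o['wrist_force'],o['grip_width'])
p,d,c,P=shot("scene"); cv2.imwrite("pics/s1.png",p[100:350,150:600])
p,d,c,P=shot("wrist"); cv2.imwrite("pics/w3.png",p)
```

```text
6.75 [461.35 359.81 127.67] [-179.91   -0.09 -174.36] [-0.84 -0.45 -5.11] 39.668812640329996
```

View pics/s1.png

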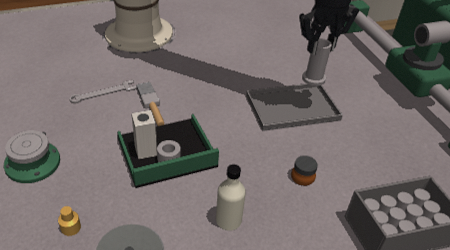

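View pics/w3.png

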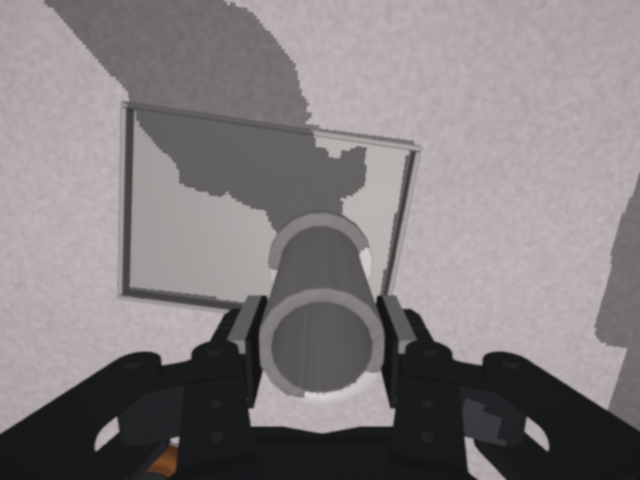

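The sleeve hangs upright in the grip over the tray, its rim at px (322,345). I'm lowering it.

>>> {"api": "jog_arm", "payload": {"increments": [[1,1.5,6,-10,0,0,0],[1,0,0,-18,0,0,0],[1,0,0,-18,0,0,0],[1,0,0,-14,0,0,0],[1,0,0,-7,0,0,0],[1,0,0,-3,0,0,0],[1,0,0,0,0,0,0],[1,0,0,0,0,0,0]]}}

```text
time_s: 7.65
tool_pos: [463.9, 367.2, 59.6]
orientation: [3.141, 0.001, -3.043]
wrist_force: [0.2, 0.2, -4.1]
grip_width: 39.6
```

>>> {"api": "jog_arm", "payload": {"increments": [[1,0,0,-3,0,0,0],[1,0,0,-2,0,0,0],[1,0,0,-1.5,0,0,0],[1,0,0,0,0,0,0]]}}

```text
time_s: 8.05
tool_pos: [463.2, 366.6, 52.2]
orientation: [-3.141, -0.0, -3.043]
wrist_force: [1.0, -1.0, -5.2]
grip_width: 39.9
```

>>> {"api": "jog_arm", "payload": {"increments": [[1,0,0,-0.8,0,0,0],[1,0,0,-0.7,0,0,0],[1,0,0,0,0,0,0]]}}

```text
time_s: 8.35
tool_pos: [463.5, 366.8, 50.9]
orientation: [3.142, 0.0, -3.043]
wrist_force: [0.0, 0.4, -4.6]
grip_width: 39.8
```

>>> {"api": "jog_arm", "payload": {"increments": [[1,0,0,-0.5,0,0,0],[1,0,0,-0.5,0,0,0],[1,0,0,0,0,0,0]]}}

```text
time_s: 8.65
tool_pos: [463.8, 366.8, 50.8]
orientation: [3.141, 0.001, -3.043]
wrist_force: [-2.4, -2.0, 5.3]
grip_width: 39.9
```

>>> {"api": "jog_arm", "payload": {"increments": [[0.2,0,0,0,0,0,0],[0.2,0,0,0,0,0,0],[0.2,0,0,0,0,0,0],[0.2,0,0,0,0,0,0]]}}

```text
time_s: 9.05
tool_pos: [463.5, 366.9, 49.9]
orientation: [3.141, 0.0, -3.043]
wrist_force: [-0.6, -0.0, 0.7]
grip_width: 68.1
```

>>> {"api": "jog_arm", "payload": {"increments": [[0.2,0,0,5,0,0,0],[0.2,0,0,20,0,0,0],[0.2,0,0,30,0,0,0],[0.2,0,0,30,0,0,0],[0.2,0,0,20,0,0,0],[0.2,5,-25,5,0,0,0],[0.2,8,-40,0,0,0,0],[0.2,8,-45,0,0,0,0]]}}

```text
time_s: 9.85
tool_pos: [484.5, 257.2, 160.8]
orientation: [3.14, 0.002, -3.04]
wrist_force: [0.6, -1.1, 0.0]
grip_width: 68.6
```

>>> {"api": "jog_arm", "payload": {"increments": [[0.2,8,-45,0,0,0,-1],[0.2,8,-45,0,0,0,-1],[0.2,8,-45,0,0,0,-1],[0.2,8,-45,0,0,0,-1.2],[0.2,8,-45,0,0,0,0],[0.2,8,-45,0,0,0,0],[0.2,5,-30,0,0,0,0],[0.2,0,-15,0,0,0,0]]}}

```text
time_s: 10.65
tool_pos: [537.9, -62.7, 160.3]
orientation: [-3.14, 0.001, -3.121]
wrist_force: [-0.2, 0.7, -1.3]
grip_width: 68.0
```

>>> {"api": "jog_arm", "payload": {"increments": [[0.2,0,0,0,0,0,0]]}}

```text
time_s: 10.75
tool_pos: [537.4, -61.7, 160.1]
orientation: [-3.14, 0.0, -3.121]
wrist_force: [-0.8, -1.2, -0.4]
grip_width: 68.4
```

Run:
```python
from h import *
np.set_printoptions(precision=2,suppress=True)
o=robot.get_obs(); print(o['time_s'],o['tool_pos'],np.degrees(o['orientation']),o['wrist_force'],o['grip_width'])
p,d,c,P=shot("wrist"); cv2.imwrite("pics/w4.png",p); summ(P)
p,d,c,P=shot("top"); cv2.imwrite("pics/t4.png",p)
```

```text
10.75 [537.37 -61.69 160.13] [-179.93    0.01 -178.85] [-0.76 -1.21 -0.37] 68.40993271706425
sleeve n 0 z nan mean [nan nan nan] minenc ((0.0, 0.0), 0.0)
block n 5780 z 107.32189951271191 ((536.0833129882812, -70.9692153930664), (44.10466384887695, 44.019893646240234), 1.5937378406524658)
ring n 2369 z 43.15690147971583 mean [574.36 -23.59  43.12] ((575.1979370117188, -25.160175323486328), 25.896167755126953)
fence n 2321 ((621.06591796875, -17.507171630859375), (10.864974975585938, 189.2211456298828), 5.762696743011475) line [ -0.1  618.67]
bench z -0.7014871282212312
  return _methods._mean(a, axis=axis, dtype=dtype,
  ret = ret.dtype.type(ret / rcount)
h.py:22: RuntimeWarning: Mean of empty slice.
  print('sleeve n',len(T),'z',np.median(T[:,2]),'mean',T.mean(0),'minenc',rr)
  ret = um.true_divide(
```

View pics/w4.png

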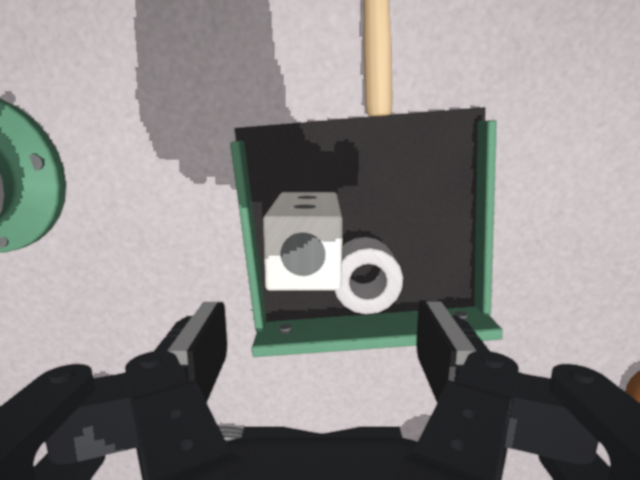

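View pics/t4.png

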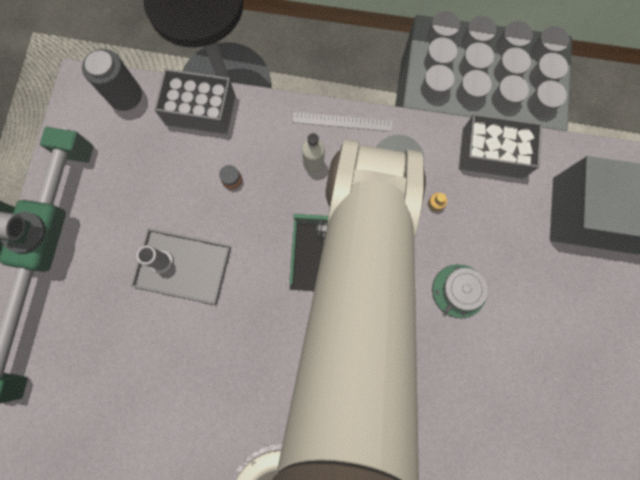

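The block's top is centred at px (303,262) in the wrist view, and the top view shows the sleeve standing in the tray at (155,257). Now descending on the block.

>>> {"api": "jog_arm", "payload": {"increments": [[0.2,-1,-5,-10,0,0,0.4],[0.2,0,-4,-20,0,0,0],[0.2,0,0,-25,0,0,0],[0.2,0,0,-25,0,0,0],[0.2,0,0,-18,0,0,0],[0.2,0,0,-8,0,0,0],[0.2,0,0,-2,0,0,0],[0.2,0,0,0,0,0,0]]}}

```text
time_s: 11.65
tool_pos: [536.7, -66.7, 52.0]
orientation: [3.141, 0.0, -3.108]
wrist_force: [0.2, 0.1, 0.5]
grip_width: 67.9
```

>>> {"api": "jog_arm", "payload": {"increments": [[0.2,0,0,0,0,0,0]]}}

```text
time_s: 11.75
tool_pos: [537.3, -67.1, 52.8]
orientation: [-3.141, 0.002, -3.109]
wrist_force: [-0.5, 0.8, -0.3]
grip_width: 68.5
```

>>> {"api": "jog_arm", "payload": {"increments": [[0.2,-0.8,-3.7,0,0,0,-0.4],[0.2,0,0,0,0,0,0],[0.2,0,0,0,0,0,0]]}}

```text
time_s: 12.05
tool_pos: [535.9, -71.4, 52.3]
orientation: [-3.141, 0.001, -3.117]
wrist_force: [-0.4, -0.3, -0.1]
grip_width: 68.5
```

>>> {"api": "jog_arm", "payload": {"increments": [[1,0,0.4,0,0,0,0],[1,0,0,0,0,0,0],[1,0,0,0,0,0,0],[1,0,0,0,0,0,0],[1,0,0,0,0,0,0]]}}

```text
time_s: 12.55
tool_pos: [535.9, -70.9, 52.3]
orientation: [-3.141, 0.001, -3.116]
wrist_force: [-1.0, -1.1, 5.8]
grip_width: 42.8
```

>>> {"api": "jog_arm", "payload": {"increments": [[1,0,0,0,0,0,0]]}}

```text
time_s: 12.65
tool_pos: [535.9, -70.9, 52.3]
orientation: [-3.141, 0.001, -3.116]
wrist_force: [-1.6, -1.7, 4.8]
grip_width: 43.3
```

>>> {"api": "jog_arm", "payload": {"increments": [[1,0,0,3,0,0,0],[1,0,0,8,0,0,0],[1,0,0,15,0,0,0],[1,0,0,20,0,0,0],[1,0,5,20,0,0,0],[1,-3,15,14,0,0,0],[1,-5,25,4,0,0,0],[1,-7,35,0,0,0,0]]}}

```text
time_s: 13.45
tool_pos: [520.8, 9.5, 136.8]
orientation: [-3.141, 0.002, -3.119]
wrist_force: [0.2, 0.1, -3.5]
grip_width: 43.0
```

>>> {"api": "jog_arm", "payload": {"increments": [[1,-9,40,0,0,0,0],[1,-9,40,0,0,0,0],[1,-9,40,0,0,0,0],[1,-9,37,0,0,0,0],[1,-9,37,0,0,0,0],[1,-6,30,0,0,0,0],[1,-5,20,0,0,0,0],[1,-1,8,0,0,0,0]]}}

```text
time_s: 14.25
tool_pos: [461.0, 265.2, 135.7]
orientation: [3.14, -0.002, -3.111]
wrist_force: [0.5, 0.0, -2.7]
grip_width: 43.0
```

>>> {"api": "jog_arm", "payload": {"increments": [[1,0,0,0,0,0,0],[1,0,0,0,0,0,0]]}}

```text
time_s: 14.45
tool_pos: [463.6, 260.0, 135.6]
orientation: [-3.14, -0.001, -3.117]
wrist_force: [0.1, -0.5, -4.1]
grip_width: 42.6
```

Run:
```python
from h import *
np.set_printoptions(precision=2,suppress=True)
o=robot.get_obs(); print(o['time_s'],o['tool_pos'],np.degrees(o['orientation']),o['wrist_force'],o['grip_width'])
p,d,c,P=shot("wrist"); cv2.imwrite("pics/w5.png",p)
T=top(P,(463,366),35,98,110); print(len(T),T.mean(0),cv2.minEnclosingCircle(T[:,:2].astype(np.float32)))
```

```text
14.45 [463.6  260.04 135.61] [-179.93   -0.03 -178.6 ] [ 0.08 -0.54 -4.09] 42.601571510550656
2595 [462.67 366.87 102.41] ((463.54974365234375, 367.27764892578125), 21.25609588623047)
```

View pics/w5.png

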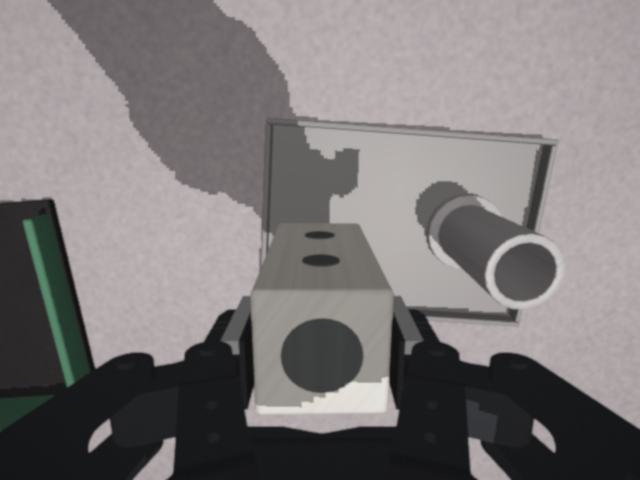

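The block hangs straight in the grip (spot at px 322,355) and the sleeve stands clear at the right. Lowering the block.

>>> {"api": "jog_arm", "payload": {"increments": [[1,-2.5,5,-8,0,0,0],[1,-2.5,5,-18,0,0,0],[1,0,0,-20,0,0,0],[1,0,0,-18,0,0,0],[1,0,0,-10,0,0,0],[1,0,0,-5,0,0,0],[1,0,0,-2,0,0,0],[1,0,0,0,0,0,0]]}}

```text
time_s: 15.3
tool_pos: [459.0, 271.5, 55.1]
orientation: [3.141, 0.001, -3.117]
wrist_force: [-0.6, -1.1, -3.8]
grip_width: 43.0
```

>>> {"api": "jog_arm", "payload": {"increments": [[1,0,0,0,0,0,0]]}}

```text
time_s: 15.4
tool_pos: [459.2, 271.7, 55.6]
orientation: [3.141, 0.001, -3.116]
wrist_force: [-0.2, 1.1, -4.3]
grip_width: 42.9
```

>>> {"api": "jog_arm", "payload": {"increments": [[1,0,0,-3,0,0,0],[1,0,0,-2,0,0,0],[1,0,0,-1,0,0,0],[1,0,0,0,0,0,0]]}}

```text
time_s: 15.8
tool_pos: [458.4, 271.3, 48.7]
orientation: [-3.141, -0.0, -3.116]
wrist_force: [0.3, 0.1, -4.1]
grip_width: 43.1
```

>>> {"api": "jog_arm", "payload": {"increments": [[1,0,0,-0.5,0,0,0],[1,0,0,-0.5,0,0,0],[1,0,0,0,0,0,0]]}}

```text
time_s: 16.1
tool_pos: [458.7, 271.5, 48.3]
orientation: [3.142, 0.0, -3.116]
wrist_force: [-1.3, -0.9, 2.5]
grip_width: 42.7
```

>>> {"api": "jog_arm", "payload": {"increments": [[0.2,0,0,-0.3,0,0,0],[0.2,0,0,0,0,0,0],[0.2,0,0,0,0,0,0],[0.2,0,0,0,0,0,0]]}}

```text
time_s: 16.5
tool_pos: [458.8, 271.6, 47.7]
orientation: [3.141, 0.0, -3.116]
wrist_force: [0.1, 0.4, 0.1]
grip_width: 68.0
```

>>> {"api": "jog_arm", "payload": {"increments": [[0.2,0,0,5,0,0,0],[0.2,0,0,20,0,0,0],[0.2,0,0,30,0,0,0],[0.2,0,0,30,0,0,0],[0.2,0,0,20,0,0,0],[0.2,8,-20,5,0,0,0.5],[0.15,14,-35,0,0,0,0.5],[0.15,18,-45,0,0,0,0.5]]}}

```text
time_s: 17.3
tool_pos: [498.7, 172.9, 158.7]
orientation: [3.14, 0.002, -3.085]
wrist_force: [1.4, 1.0, -0.2]
grip_width: 72.6
```

>>> {"api": "jog_arm", "payload": {"increments": [[0.15,18,-45,0,0,0,0.5],[0.15,18,-45,0,0,0,0.5],[0.15,16,-40,0,0,0,0.5],[0.15,12,-34,0,0,0,0.5],[0.15,8,-20,0,0,0,0.5],[0.15,4,-10,0,0,0,0],[0.15,0,0,0,0,0,0],[0.15,0,0,0,0,0,0]]}}

```text
time_s: 18.1
tool_pos: [574.2, -20.8, 157.6]
orientation: [3.141, -0.0, -3.045]
wrist_force: [-0.6, 0.5, 0.5]
grip_width: 72.1
```

```bash
python3 - 2>/dev/null <<'E'
from h import *
np.set_printoptions(precision=2,suppress=True)
o=robot.get_obs(); print(o['time_s'],o['tool_pos'],np.degrees(o['orientation']),o['wrist_force'],o['grip_width'])
p,d,c,P=shot("wrist"); cv2.imwrite("pics/w6.png",p); summ(P)
p,d,c,P=shot("top"); cv2.imwrite("pics/t6.png",p)
T=top(P,(463,366),35,98,112); print(len(T),T.mean(0),cv2.minEnclosingCircle(T[:,:2].astype(np.float32)))
T=top(P,(459,272),40,98,112); print(len(T),T.mean(0),cv2.minAreaRect(T[:,:2].astype(np.float32)))
E
```

```text
18.1 [574.25 -20.84 157.59] [ 179.94   -0.02 -174.47] [-0.56  0.55  0.54] 72.0959555600582
sleeve n 0 z nan mean [nan nan nan] minenc ((0.0, 0.0), 0.0)
block n 0 z nan ((0.0, 0.0), (0.0, 0.0), 0.0)
ring n 2829 z 43.16239364650818 mean [574.36 -25.22  43.12] ((575.12646484375, -25.261747360229492), 25.911720275878906)
fence n 3345 ((621.1285400390625, -17.436477661132812), (10.69334602355957, 189.7754364013672), 5.709338665008545) line [ -0.1  618.94]
tray n 119 ((516.6799926757812, 215.04248046875), (19.855371475219727, 4.0251288414001465), 7.092595100402832)
bench z -0.6926195811341813
151 [464.64 367.19 102.97] ((464.9247131347656, 367.9493713378906), 21.65471839904785)
438 [460.66 270.77 103.7 ] ((460.9357604980469, 271.3006591796875), (44.21552658081055, 45.32463073730469), 0.48080432415008545)
```

View pics/w6.png

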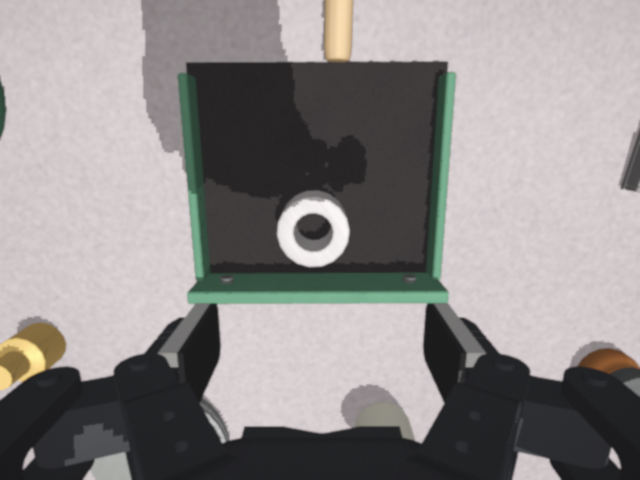

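View pics/t6.png

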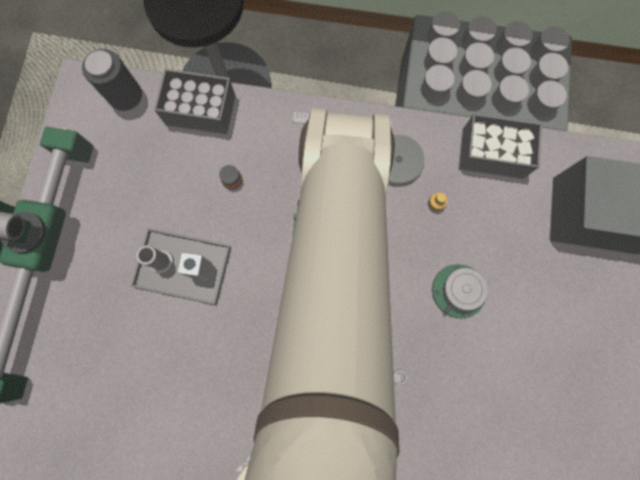

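Both pieces stand in the tray (px 155,257 and 190,265), and the ring is alone in the stall at (313,231). Descending on it.

>>> {"api": "jog_arm", "payload": {"increments": [[0.15,1,-2.5,-15,0,0,0],[0.15,0,-2,-30,0,0,0],[0.15,0,0,-35,0,0,0],[0.15,0,0,-25,0,0,0],[0.15,0,0,-15,0,0,0],[0.15,0,0,-6,0,0,0],[0.15,0,0,0,0,0,0],[0.15,0,0,0,0,0,0]]}}

```text
time_s: 19.0
tool_pos: [576.6, -26.9, 32.5]
orientation: [-3.141, 0.002, -3.046]
wrist_force: [0.4, 0.4, 0.5]
grip_width: 72.7
```

>>> {"api": "jog_arm", "payload": {"increments": [[0.15,-1.2,1.3,-8,0,0,0],[0.15,0,0,-7,0,0,0],[0.15,0,0,-4,0,0,0],[0.15,0,0,0,0,0,0],[0.15,0,0,0,0,0,0]]}}

```text
time_s: 19.5
tool_pos: [574.3, -25.8, 12.4]
orientation: [3.142, -0.0, -3.046]
wrist_force: [-0.6, 0.5, -0.2]
grip_width: 72.4
```

>>> {"api": "jog_arm", "payload": {"increments": [[1,0.5,0.5,0,0,0,0],[1,0,0,0,0,0,0],[1,0,0,0,0,0,0],[1,0,0,0,0,0,0],[1,0,0,0,0,0,0]]}}

```text
time_s: 20.0
tool_pos: [577.0, -23.4, 14.4]
orientation: [3.14, 0.004, -3.045]
wrist_force: [0.3, -0.1, 0.4]
grip_width: 0.4
```

>>> {"api": "jog_arm", "payload": {"increments": [[1,0,0,0,0,0,0]]}}

```text
time_s: 20.1
tool_pos: [575.4, -25.0, 13.1]
orientation: [-3.142, 0.001, -3.046]
wrist_force: [-0.4, -0.8, -0.9]
grip_width: 0.1
```

>>> {"api": "jog_arm", "payload": {"increments": [[1,0,0,3,0,0,0],[1,0,0,8,0,0,0],[1,0,0,15,0,0,0],[1,0,0,25,0,0,0],[1,0,0,30,0,0,0],[1,0,0,25,0,0,0],[1,0,0,10,0,0,0],[1,0,0,0,0,0,0]]}}

```text
time_s: 20.9
tool_pos: [576.4, -25.4, 130.9]
orientation: [-3.141, 0.004, -3.047]
wrist_force: [0.7, 0.1, 0.1]
grip_width: -0.3
```

```bash
python3 - 2>/dev/null <<'E'
from h import *
np.set_printoptions(precision=2,suppress=True)
o=robot.get_obs(); print(o['time_s'],o['tool_pos'],np.degrees(o['orientation']),o['wrist_force'],o['grip_width'])
p,d,c,P=shot("wrist"); cv2.imwrite("pics/w7.png",p)
E
```

```text
20.9 [576.42 -25.43 130.87] [-179.97    0.24 -174.56] [0.69 0.09 0.1 ] -0.2951465582389056
```

View pics/w7.png

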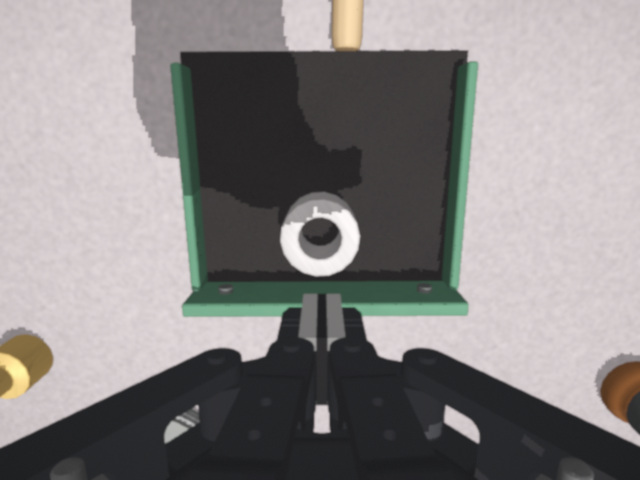

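```bash
python3 - 2>/dev/null <<'E'
from h import *
np.set_printoptions(precision=2,suppress=True)
o=robot.get_obs();print(o['tool_pos'],o['grip_width'])
p,d,c,P=shot("wrist"); summ(P); print(c)
# visible finger points
R=Ro.from_euler('xyz',o['orientation']).as_matrix()
L=(P-o['tool_pos'])@R
for v,u in [(300,310),(300,335),(320,308),(320,338),(350,295),(400,340),(440,250)]: print(v,u,d[v,u],P[v,u],L[v,u])
p,d,c,P=shot("scene"); cv2.imwrite("pics/s7.png",p[140:320,200:420].repeat(3,0).repeat(3,1)); summ(P)
E
```

```text
[575.25 -25.41 129.22] -0.22709538895576808
sleeve n 0 z nan mean [nan nan nan] minenc ((0.0, 0.0), 0.0)
block n 0 z nan ((0.0, 0.0), (0.0, 0.0), 0.0)
ring n 3436 z 43.14585520628137 mean [574.31 -25.27  43.12] ((575.0067749023438, -25.34140396118164), 25.904712677001953)
fence n 2994 ((620.967041015625, -17.372146606445312), (10.373041152954102, 189.021728515625), 5.797861576080322) line [ -0.1  618.71]
bench z -0.6954356519906923
{'fx': 412.0118516522383, 'fy': 412.0118516522383, 'cx': 321.4253517685602, 'cy': 246.51523925138267, 'xyz': array([509.22, -30.3 , 300.2 ]), 'rotation': array([-0.27, -0.  ,  1.67])}
300 310 142.40187 [564.51 -28.89 167.62] [ 10.97  -2.46 -38.41]
300 335 142.7227 [563.8  -20.27 167.32] [ 10.86   6.19 -38.12]
320 308 126.62466 [564.34 -29.09 183.92] [ 11.13  -2.65 -54.71]
320 338 127.16608 [563.69 -19.87 183.42] [ 10.91   6.6  -54.22]
350 295 106.70809 [563.46 -31.91 204.24] [ 12.25  -5.38 -75.04]
400 340 87.17655 [562.78 -21.16 224.58] [ 11.88   5.39 -95.38]
440 250 67.729225 [558.57 -37.32 243.17] [  17.57  -10.3  -113.97]
sleeve n 0 z nan mean [nan nan nan] minenc ((0.0, 0.0), 0.0)
block n 0 z nan ((0.0, 0.0), (0.0, 0.0), 0.0)
ring n 261 z 44.719657106105956 mean [575.92 -26.9   44.55] ((573.4734497070312, -26.315629959106445), 27.27501106262207)
fence n 388 ((620.5451049804688, -18.973602294921875), (13.854413032531738, 188.59352111816406), 5.977252960205078) line [ -0.1  619.36]
tray n 792 ((460.7292785644531, 317.67425537109375), (203.22103881835938, 144.40524291992188), 87.30622100830078)
plate n 1023 61.07845782387153 mean [ 509.59 -326.8    60.96] ((506.0928955078125, -326.29425048828125), 47.54484176635742)
bench z 1.3732767957588408
```

View pics/s7.png

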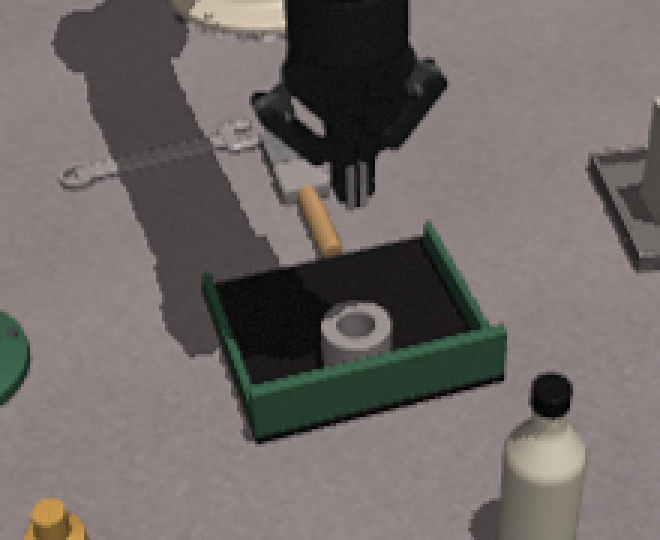

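The ring is untouched at (575,-25), so the fingers shut above it. The visible fingertips seem to sit about 30 mm behind the reported TCP. I'll check that with the scene camera.

```bash
python3 - 2>/dev/null <<'E'
from h import *
np.set_printoptions(precision=2,suppress=True)
o=robot.get_obs();print(o['tool_pos'],o['grip_width'])
p,d,c,P=shot("scene")
k=(np.hypot(P[...,0]-575,P[...,1]+25)<70)&(P[...,2]>60)
Q=P[k]; i=np.argsort(Q[:,2])[:12]; print(Q[i])
p,d,c,P=shot("wrist")
k=(np.hypot(P[...,0]-575,P[...,1]+25)<70)&(P[...,2]>60)
Q=P[k]; i=np.argsort(Q[:,2])[:12]; print(Q[i])
print(d[285:305,310])
E
```

```text
[573.82 -25.33 127.41] 0.2370696331449568
[[576.62 -30.23 158.79]
 [580.72 -18.75 159.79]
 [581.79 -29.22 160.08]
 [581.07 -20.86 160.47]
 [581.12 -22.92 160.92]
 [581.29 -27.03 161.84]
 [581.9  -25.11 161.95]
 [578.05 -30.42 162.52]
 [581.44 -18.84 162.95]
 [579.64 -28.68 163.42]
 [581.55 -20.9  163.43]
 [582.79 -29.34 163.46]]
[[563.37 -26.77 158.77]
 [562.56 -20.32 159.25]
 [563.45 -30.37 159.43]
 [562.36 -19.63 159.58]
 [562.52 -21.78 159.7 ]
 [563.17 -29.3  159.89]
 [562.45 -22.16 159.96]
 [562.76 -25.37 159.97]
 [562.52 -22.87 159.98]
 [563.23 -26.41 160.  ]
 [562.7  -25.01 160.02]
 [562.81 -26.09 160.03]]
[308.42 310.15 308.91 305.72 305.11 302.5  300.84 299.16 295.85 147.49
 146.92 145.29 144.51 144.36 144.03 142.64 140.84 140.21 139.23 138.37]
```

Both cameras put the shut fingertips at z≈159 while the reported TCP z is about 128. The true tips are therefore roughly 31 mm higher than reported, which explains why the fingers closed over the ring. I'll reopen and descend using the measured tip height.

>>> {"api": "jog_arm", "payload": {"increments": [[0.15,0.5,0,0,0,0,0],[0.15,0,0,0,0,0,0],[0.15,0,0,-10,0,0,0],[0.15,0,0,-25,0,0,0],[0.15,0,0,-35,0,0,0],[0.15,0,0,-20,0,0,0],[0.15,0,0,-8,0,0,0],[0.15,0,0,0,0,0,0]]}}

```text
time_s: 21.95
tool_pos: [574.1, -25.2, 28.9]
orientation: [3.141, -0.003, -3.046]
wrist_force: [0.4, -0.5, 0.6]
grip_width: 72.7
```

>>> {"api": "jog_arm", "payload": {"increments": [[0.15,0,0,0,0,0,0]]}}

```text
time_s: 22.05
tool_pos: [576.1, -25.3, 31.1]
orientation: [-3.142, 0.001, -3.046]
wrist_force: [0.6, 0.2, 0.2]
grip_width: 72.5
```

```bash
python3 - 2>/dev/null <<'E'
from h import *
np.set_printoptions(precision=2,suppress=True)
o=robot.get_obs();print(o['time_s'],o['tool_pos'],o['grip_width'],o['wrist_force'])
p,d,c,P=shot("scene"); cv2.imwrite("pics/s8.png",p[140:320,200:420].repeat(3,0).repeat(3,1))
p,d,c,P=shot("wrist"); cv2.imwrite("pics/w8.png",p)
o=robot.get_obs();print(o['time_s'],o['tool_pos'])
E
```

```text
22.05 [576.11 -25.25  31.13] 72.54133323975242 [0.57 0.21 0.23]
22.15 [576.68 -25.3   31.85]
```

View pics/s8.png

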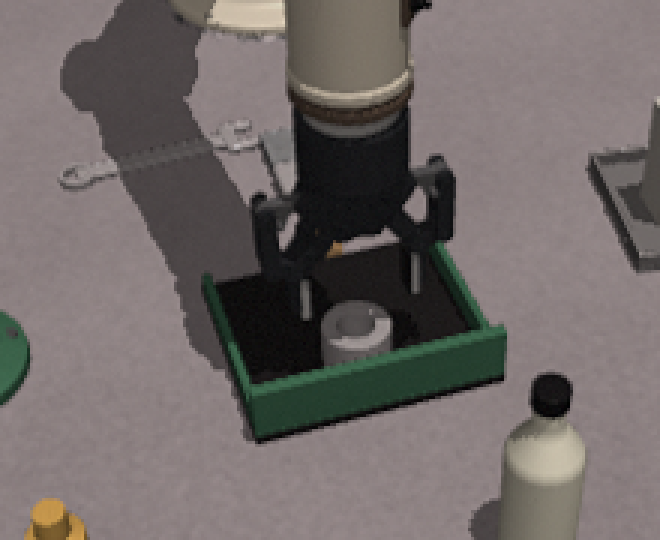

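View pics/w8.png

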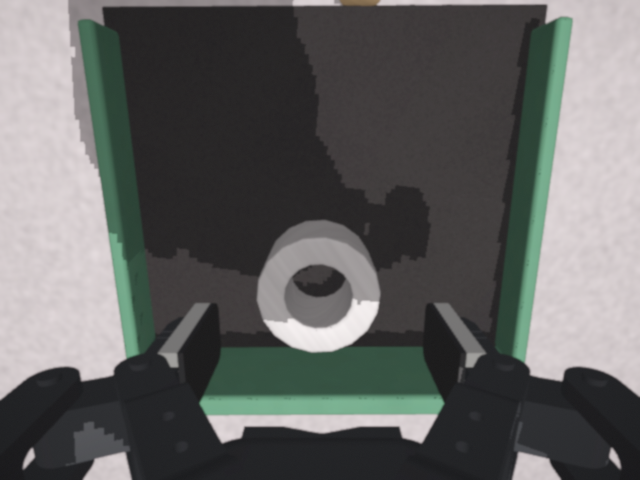

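The tips straddle the ring and are still well above the floor. Continuing down.

>>> {"api": "jog_arm", "payload": {"increments": [[0.15,-1,0,-12,0,0,0],[0.15,0,0,-16,0,0,0],[0.15,0,0,-12,0,0,0],[0.15,0,0,-6,0,0,0],[0.15,0,0,-3,0,0,0],[0.15,0,0,0,0,0,0],[0.15,0,0,0,0,0,0]]}}

```text
time_s: 22.85
tool_pos: [574.7, -25.2, -18.3]
orientation: [-3.142, 0.0, -3.046]
wrist_force: [0.7, 0.1, -0.3]
grip_width: 72.3
```

```bash
python3 - 2>/dev/null <<'E'
from h import *
np.set_printoptions(precision=2,suppress=True)
o=robot.get_obs();print(o['time_s'],o['tool_pos'],o['grip_width'],o['wrist_force'])
p,d,c,P=shot("wrist"); cv2.imwrite("pics/w9.png",p)
for v,u in [(300,200),(303,210),(320,200)]: print(P[v,u])
p,d,c,P=shot("scene"); cv2.imwrite("pics/s9.png",p[140:320,200:420].repeat(3,0).repeat(3,1))
E
```

```text
22.85 [574.72 -25.24 -18.3 ] 72.2543617902615 [ 0.65  0.05 -0.3 ]
[573.23 -70.01   7.61]
[566.96 -62.28  23.49]
[567.03 -61.95  36.51]
```

View pics/w9.png

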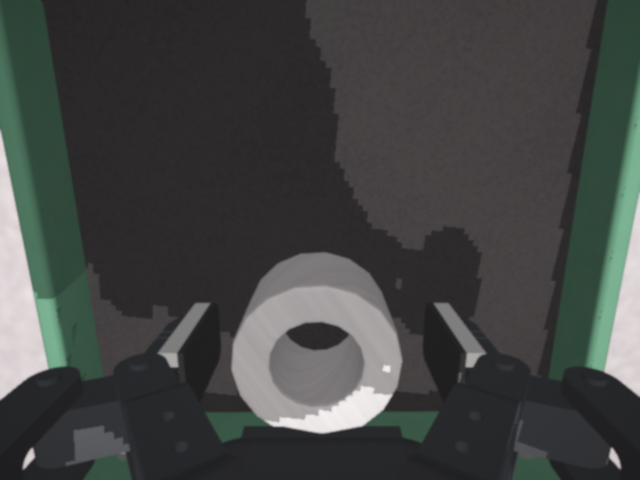

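View pics/s9.png

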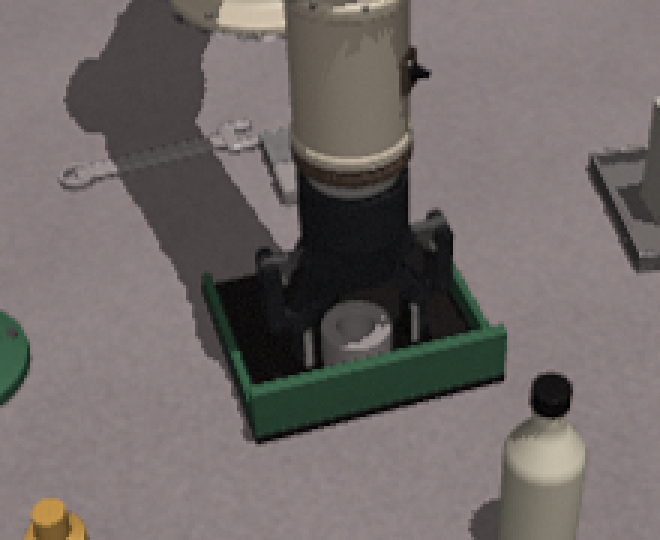

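The ring is now between the finger tips (tips at z≈22). Closing.

>>> {"api": "jog_arm", "payload": {"increments": [[0.15,0,0,-3,0,0,0],[0.15,0,0,0,0,0,0],[1,0,0,0,0,0,0],[1,0,0,0,0,0,0],[1,0,0,0,0,0,0],[1,0,0,0,0,0,0],[1,0,0,0,0,0,0]]}}

```text
time_s: 23.65
tool_pos: [574.6, -25.6, -20.9]
orientation: [-3.141, 0.0, -3.047]
wrist_force: [-2.0, -1.3, 5.7]
grip_width: 50.7
```

>>> {"api": "jog_arm", "payload": {"increments": [[1,0,0,3,0,0,0],[1,0,0,8,0,0,0],[1,0,0,15,0,0,0],[1,0,0,20,0,0,0],[1,0,0,25,0,0,0],[1,0,0,25,0,0,0],[1,-2,-10,8,0,0,0],[1,-5,-20,2,0,0,0]]}}

```text
time_s: 24.45
tool_pos: [569.0, -54.0, 86.7]
orientation: [3.141, 0.004, -3.043]
wrist_force: [0.3, 0.2, -3.4]
grip_width: 51.4
```

>>> {"api": "jog_arm", "payload": {"increments": [[1,-8,-35,0,0,0,0],[1,-10,-40,0,0,0,0],[1,-10,-40,0,0,0,0],[1,-10,-40,0,0,0,0],[1,-9,-40,0,0,0,0],[1,-8,-35,0,0,0,0],[1,-4,-20,0,0,0,0],[1,-2,-8,0,0,0,0]]}}

```text
time_s: 25.25
tool_pos: [503.9, -317.4, 84.3]
orientation: [-3.14, -0.001, -3.052]
wrist_force: [-0.7, -0.9, -3.1]
grip_width: 51.3
```

>>> {"api": "jog_arm", "payload": {"increments": [[1,0,0,0,0,0,0],[1,0,0,0,0,0,0]]}}

```text
time_s: 25.45
tool_pos: [506.6, -311.5, 84.3]
orientation: [3.14, -0.0, -3.045]
wrist_force: [-0.3, -0.2, -3.3]
grip_width: 50.7
```

```bash
python3 - 2>/dev/null <<'E'
from h import *
np.set_printoptions(precision=2,suppress=True)
o=robot.get_obs();print(o['time_s'],o['tool_pos'],np.degrees(o['orientation']),o['grip_width'],o['wrist_force'])
p,d,c,P=shot("wrist"); cv2.imwrite("pics/w10.png",p); np.savez('w10.npz',P=P,p=p,d=d)
k=(P[...,2]>56)&(P[...,2]<64)&(np.hypot(P[...,0]-507,P[...,1]+326)<60); T=P[k];print(len(T),T.min(0),T.max(0),cv2.minEnclosingCircle(T[:,:2].astype(np.float32)))
k=(np.abs(P[...,2]-(o['tool_pos'][2]+65))<5)&(np.hypot(P[...,0]-o['tool_pos'][0],P[...,1]-o['tool_pos'][1])<32); T=P[k];print(len(T),np.median(T[:,2]),T.min(0),T.max(0))
E
```

```text
25.45 [ 506.63 -311.46   84.26] [ 179.91   -0.01 -174.47] 50.650188107089335 [-0.34 -0.16 -3.29]
15510 [ 461.23 -372.11   56.  ] [ 550.98 -280.6    61.98] ((506.95941162109375, -326.4945983886719), 45.96965026855469)
17000 148.23850596481628 [ 481.19 -342.46  144.26] [ 528.87 -281.68  154.26]
```

View pics/w10.png

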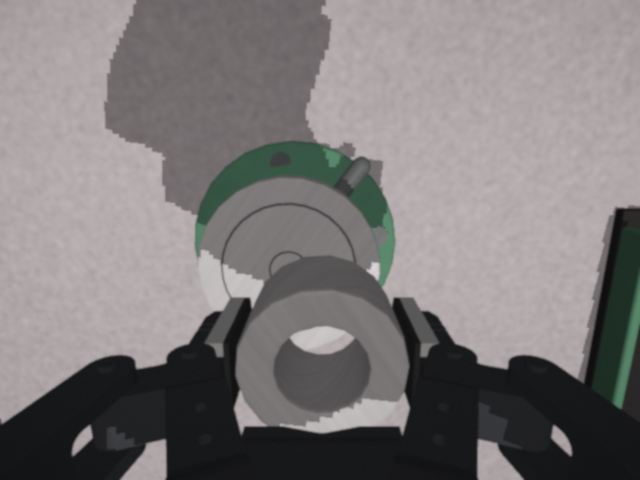

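The held ring (px 322,360) is up-image of the plate (centre px 288,266), which measures (507.0, -326.5). Aligning and lowering.

>>> {"api": "jog_arm", "payload": {"increments": [[1,0,-7,-5,0,0,0],[1,0,-7,-12,0,0,0],[1,0,-1,-14,0,0,0],[1,0,0,-10,0,0,0],[1,0,0,-5,0,0,0],[1,0,0,0,0,0,0],[1,0,0,0,0,0,0],[1,0,0,0,0,0,0]]}}

```text
time_s: 26.3
tool_pos: [507.0, -328.4, 39.1]
orientation: [-3.141, 0.001, -3.046]
wrist_force: [-0.1, -0.1, -2.8]
grip_width: 51.0
```

```bash
python3 - 2>/dev/null <<'E'
from h import *
np.set_printoptions(precision=2,suppress=True)
o=robot.get_obs();print(o['time_s'],o['tool_pos'],np.degrees(o['orientation']),o['grip_width'],o['wrist_force'])
p,d,c,P=shot("wrist"); cv2.imwrite("pics/w11.png",p)
k=(P[...,2]>56)&(P[...,2]<64)&(np.hypot(P[...,0]-507,P[...,1]+326)<60); T=P[k];print(len(T),T.min(0),T.max(0),cv2.minEnclosingCircle(T[:,:2].astype(np.float32)))
k=(np.abs(P[...,2]-(o['tool_pos'][2]+64))<3)&(np.hypot(P[...,0]-o['tool_pos'][0],P[...,1]-o['tool_pos'][1])<26.8); T=P[k];print(len(T),np.median(T[:,2]),T.min(0),T.max(0))
E
```

```text
26.3 [ 506.98 -328.44   39.11] [-179.97    0.05 -174.54] 51.00479682738999 [-0.06 -0.12 -2.8 ]
16640 [ 461.06 -372.37   56.03] [ 527.07 -280.81   61.71] ((506.6242370605469, -326.59857177734375), 45.85130310058594)
14820 103.01398149951034 [ 481.36 -353.83  100.12] [ 528.9  -301.67  106.07]
```

View pics/w11.png

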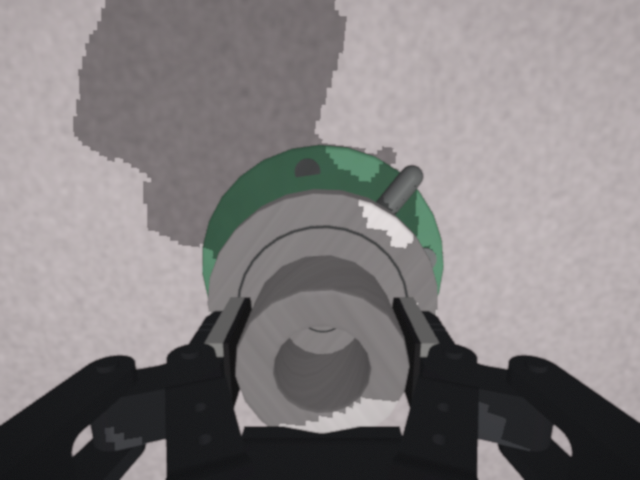

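>>> {"api": "jog_arm", "payload": {"increments": [[1,-0.4,1.8,-2,0,0,0],[1,0,0,-2,0,0,0],[1,0,0,-1.5,0,0,0],[1,0,0,0,0,0,0],[1,0,0,0,0,0,0]]}}

```text
time_s: 26.85
tool_pos: [505.9, -326.5, 33.0]
orientation: [3.142, -0.0, -3.046]
wrist_force: [1.1, 0.9, -3.4]
grip_width: 51.3
```

>>> {"api": "jog_arm", "payload": {"increments": [[1,0.6,-0.2,-0.7,0,0,0],[1,0,0,-0.7,0,0,0],[1,0,0,0,0,0,0]]}}

```text
time_s: 27.15
tool_pos: [506.5, -326.7, 31.5]
orientation: [3.141, -0.0, -3.046]
wrist_force: [-0.5, -0.0, -2.9]
grip_width: 51.0
```

>>> {"api": "jog_arm", "payload": {"increments": [[1,0,0,-0.5,0,0,0],[1,0,0,-0.4,0,0,0],[1,0,0,0,0,0,0]]}}

```text
time_s: 27.45
tool_pos: [506.7, -326.7, 31.2]
orientation: [-3.141, 0.0, -3.046]
wrist_force: [-1.5, 1.5, 3.7]
grip_width: 51.8
```

>>> {"api": "jog_arm", "payload": {"increments": [[0.15,0,0,-0.2,0,0,0],[0.15,0,0,0,0,0,0],[0.15,0,0,0,0,0,0],[0.15,0,0,0,0,0,0],[0.15,0,0,5,0,0,0],[0.15,0,0,20,0,0,0],[0.15,0,0,30,0,0,0],[0.15,0,0,30,0,0,0]]}}

```text
time_s: 28.25
tool_pos: [506.3, -326.5, 116.4]
orientation: [3.141, -0.001, -3.046]
wrist_force: [0.1, 0.8, -0.2]
grip_width: 72.7
```

>>> {"api": "jog_arm", "payload": {"increments": [[0.15,0,0,25,0,0,0],[0.15,0,0,8,0,0,0],[0.15,0,0,0,0,0,0],[0.15,0,0,0,0,0,0]]}}

```text
time_s: 28.65
tool_pos: [505.9, -326.3, 147.5]
orientation: [3.141, -0.001, -3.046]
wrist_force: [0.8, 0.1, -1.3]
grip_width: 72.7
```

```bash
python3 - 2>/dev/null <<'E'
from h import *
np.set_printoptions(precision=2,suppress=True)
o=robot.get_obs();print(o['time_s'],o['tool_pos'],np.degrees(o['orientation']),o['grip_width'],o['wrist_force'])
p,d,c,P=shot("wrist"); cv2.imwrite("pics/w12.png",p)
def ec(z0,z1,r):
    k=(P[...,2]>z0)&(P[...,2]<z1)&(np.hypot(P[...,0]-507,P[...,1]+326)<r); T=P[k];print(len(T),np.median(T[:,2]),cv2.minEnclosingCircle(T[:,:2].astype(np.float32)))
ec(56,64,60); ec(92,99,40)
E
```

```text
28.65 [ 505.9  -326.27  147.53] [ 179.95   -0.07 -174.55] 72.67038398490133 [ 0.78  0.07 -1.28]
9260 59.419051805872954 ((506.98516845703125, -326.475830078125), 45.97361373901367)
4399 95.16646903614631 ((507.3609313964844, -324.89117431640625), 25.92989730834961)
```

View pics/w12.png

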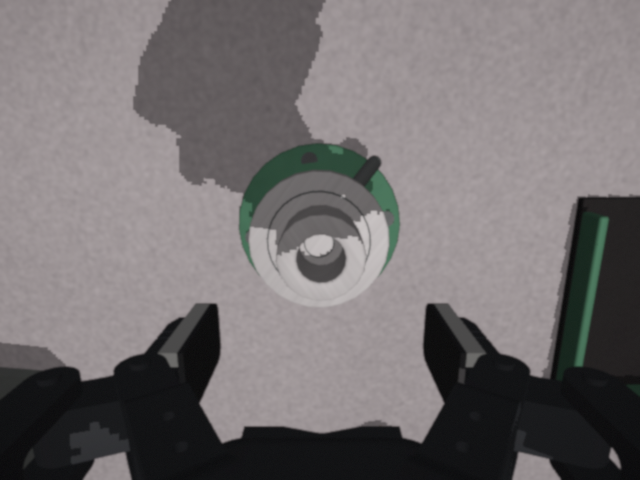

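The ring lies flat on the plate. Its centre is (507.4,-324.9) and the plate's is (507.0,-326.5), so it is about 1.6 mm off centre and well inside the dark circle. Returning for the sleeve.

>>> {"api": "jog_arm", "payload": {"increments": [[0.2,-1,20,5,0,0,0],[0.2,-2,40,5,0,0,0],[0.2,-3,48,0,0,0,0],[0.2,-3,48,0,0,0,0],[0.2,-3,48,0,0,0,0],[0.2,-3,48,0,0,0,0],[0.2,-3,48,0,0,0,0],[0.2,-3,48,0,0,0,0]]}}

```text
time_s: 29.5
tool_pos: [483.9, 24.1, 157.9]
orientation: [3.141, -0.002, -3.046]
wrist_force: [0.8, 0.9, -0.6]
grip_width: 68.3
```

>>> {"api": "jog_arm", "payload": {"increments": [[0.2,-3,48,0,0,0,0],[0.2,-3,48,0,0,0,0],[0.2,-3,48,0,0,0,0],[0.2,-3,48,0,0,0,0],[0.2,-3,48,0,0,0,0],[0.2,-3,48,0,0,0,0],[0.2,-3,30,0,0,0,0],[0.2,0,12,0,0,0,0]]}}

```text
time_s: 30.3
tool_pos: [460.9, 356.2, 157.7]
orientation: [3.14, -0.003, -3.04]
wrist_force: [-0.3, 0.8, -0.5]
grip_width: 68.4
```

>>> {"api": "jog_arm", "payload": {"increments": [[0.2,0,0,0,0,0,0],[0.2,0,0,0,0,0,0]]}}

```text
time_s: 30.5
tool_pos: [464.3, 349.5, 157.7]
orientation: [-3.14, -0.001, -3.047]
wrist_force: [-0.4, -1.0, -0.4]
grip_width: 68.4
```

```bash
cat >> h.py <<'E'
def tr():
    o=robot.get_obs();print(o['time_s'],o['tool_pos'],np.degrees(o['orientation']),o['grip_width'],o['wrist_force'])
    p,d,c,P=shot("wrist")
    T=top(P,(463,367),38,98,112); print(len(T),T.mean(0),cv2.minEnclosingCircle(T[:,:2].astype(np.float32)))
    T=top(P,(459,271.5),40,98,112); print(len(T),T.mean(0),cv2.minAreaRect(T[:,:2].astype(np.float32)))
    return p
E
python3 - 2>/dev/null <<'E'
from h import *
np.set_printoptions(precision=2,suppress=True)
cv2.imwrite("pics/w13.png",tr())
E
```

```text
30.5 [464.31 349.47 157.74] [-179.88   -0.08 -174.59] 68.35345429192589 [-0.43 -1.   -0.37]
1860 [463.05 367.35 102.69] ((463.5080871582031, 367.3741149902344), 20.92063331604004)
5978 [458.41 272.16 103.18] ((459.7895812988281, 271.5174255371094), (44.575164794921875, 44.21211242675781), 1.3082023859024048)
```

View pics/w13.png

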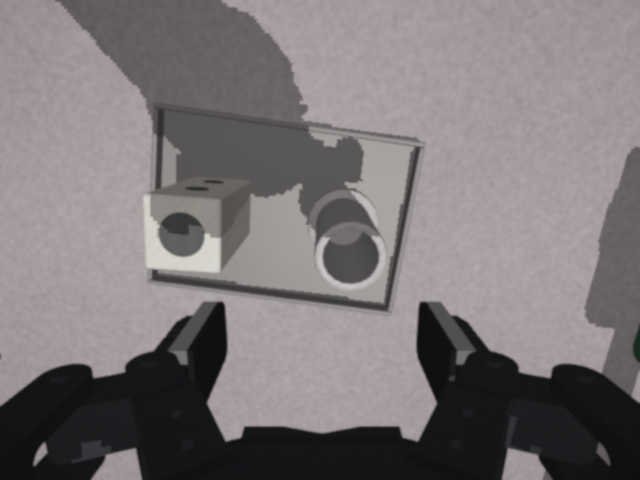

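Both pieces stand in the tray, with the sleeve rim at px (350,255). Descending on the sleeve.

>>> {"api": "jog_arm", "payload": {"increments": [[0.2,-0.7,9,0,0,0,0],[0.2,0,8.5,-10,0,0,0],[0.2,0,0,-20,0,0,0],[0.2,0,0,-25,0,0,0],[0.2,0,0,-15,0,0,0],[0.2,0,0,-5,0,0,0],[0.2,0,0,0,0,0,0],[0.2,0,0,0,0,0,0]]}}

```text
time_s: 31.35
tool_pos: [464.5, 369.4, 84.3]
orientation: [3.141, 0.001, -3.047]
wrist_force: [0.6, 0.3, 0.7]
grip_width: 68.7
```

>>> {"api": "jog_arm", "payload": {"increments": [[0.2,-0.8,-2,-10,0,0,0],[0.2,0,0,-15,0,0,0],[0.2,0,0,-12,0,0,0],[0.2,0,0,-6,0,0,0],[0.2,0,0,-2,0,0,0],[0.2,0,0,0,0,0,0],[0.2,0,0,0,0,0,0]]}}

```text
time_s: 32.05
tool_pos: [463.3, 367.2, 38.8]
orientation: [3.141, 0.0, -3.046]
wrist_force: [-0.3, 0.6, 0.3]
grip_width: 68.1
```

>>> {"api": "jog_arm", "payload": {"increments": [[1,0,0,0,0,0,0],[1,0,0,0,0,0,0],[1,0,0,0,0,0,0],[1,0,0,0,0,0,0],[1,0,0,0,0,0,0]]}}

```text
time_s: 32.55
tool_pos: [463.6, 366.8, 39.2]
orientation: [3.141, 0.001, -3.047]
wrist_force: [0.0, -2.0, 7.1]
grip_width: 40.3
```

>>> {"api": "jog_arm", "payload": {"increments": [[1,0,0,3,0,0,0],[1,0,0,8,0,0,0],[1,0,0,15,0,0,0],[1,0,0,25,0,0,0],[1,0,0,30,0,0,0],[1,0,0,30,0,0,0],[1,0,0,14,0,0,0],[1,0,0,3,0,0,0]]}}

```text
time_s: 33.35
tool_pos: [464.2, 367.9, 169.1]
orientation: [3.139, 0.004, -3.046]
wrist_force: [0.0, -0.4, -4.2]
grip_width: 40.1
```

>>> {"api": "jog_arm", "payload": {"increments": [[1,3,-15,0,0,0,0],[1,5,-30,0,0,0,0],[1,8,-40,0,0,0,0],[1,8,-40,0,0,0,0],[1,8,-40,0,0,0,0],[1,8,-40,0,0,0,0],[1,8,-40,0,0,0,0],[1,7,-40,0,0,0,0]]}}

```text
time_s: 34.15
tool_pos: [516.5, 78.5, 164.6]
orientation: [-3.141, -0.004, -3.047]
wrist_force: [0.6, -0.6, -4.6]
grip_width: 40.3
```

>>> {"api": "jog_arm", "payload": {"increments": [[1,5,-30,0,0,0,0],[1,3,-20,-5,0,0,0],[1,1,-8,-10,0,0,0],[1,0,0,-15,0,0,0],[1,0,0,-15,0,0,0],[1,0,0,-8,0,0,0],[1,0,0,0,0,0,0],[1,0,0,0,0,0,0]]}}

```text
time_s: 34.95
tool_pos: [526.7, 24.3, 113.2]
orientation: [3.141, -0.001, -3.046]
wrist_force: [0.5, 0.2, -4.2]
grip_width: 40.4
```

>>> {"api": "jog_arm", "payload": {"increments": [[1,1.3,-3.3,-5,0,0,0],[1,0,0,-15,0,0,0],[1,0,0,-18,0,0,0],[1,0,0,-14,0,0,0],[1,0,0,-7,0,0,0],[1,0,0,-2,0,0,0],[1,0,0,0,0,0,0],[1,0,0,0,0,0,0]]}}

```text
time_s: 35.75
tool_pos: [529.1, 20.6, 53.2]
orientation: [-3.142, 0.001, -3.046]
wrist_force: [0.4, -0.1, -4.3]
grip_width: 40.1
```

```bash
python3 - 2>/dev/null <<'E'
from h import *
np.set_printoptions(precision=2,suppress=True)
o=robot.get_obs();print(o['time_s'],o['tool_pos'],np.degrees(o['orientation']),o['grip_width'],o['wrist_force'])
p,d,c,P=shot("wrist"); cv2.imwrite("pics/w14.png",p)
T=top(P,(528,21),24,112,122); print(len(T),T.mean(0),np.median(T[:,2]),T.min(0),T.max(0))
E
```

```text
35.75 [529.14  20.61  53.21] [-180.      0.07 -174.54] 40.09620025559293 [ 0.4  -0.12 -4.32]
8992 [527.89  21.5  116.95] 117.0798060807216 [507.86  -2.24 112.  ] [550.16  44.35 121.99]
```

View pics/w14.png

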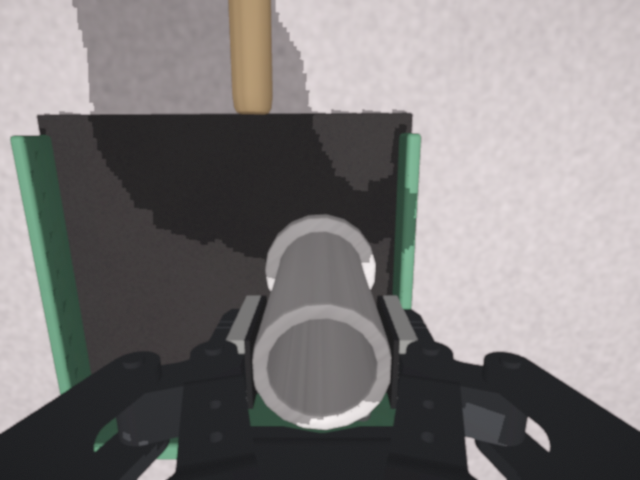

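>>> {"api": "jog_arm", "payload": {"increments": [[1,-0.8,0.4,-3,0,0,0],[1,0,0,-3,0,0,0],[1,0,0,-2,0,0,0],[1,0,0,0,0,0,0],[1,0,0,0,0,0,0]]}}

```text
time_s: 36.3
tool_pos: [527.5, 21.0, 44.4]
orientation: [3.142, -0.0, -3.046]
wrist_force: [-0.2, -0.6, -3.5]
grip_width: 40.1
```

>>> {"api": "jog_arm", "payload": {"increments": [[1,0,0,-0.5,0,0,0],[1,0,0,-0.5,0,0,0],[1,0,0,0,0,0,0]]}}

```text
time_s: 36.6
tool_pos: [527.6, 20.9, 43.5]
orientation: [3.142, -0.0, -3.046]
wrist_force: [-0.1, -0.6, -5.4]
grip_width: 40.1
```

>>> {"api": "jog_arm", "payload": {"increments": [[1,0.3,0,-0.5,0,0,0],[1,0,0,-0.4,0,0,0],[1,0,0,0,0,0,0]]}}

```text
time_s: 36.9
tool_pos: [528.1, 20.9, 43.2]
orientation: [-3.141, 0.0, -3.046]
wrist_force: [-2.2, -1.3, 3.8]
grip_width: 39.9
```

>>> {"api": "jog_arm", "payload": {"increments": [[0.2,0,0,-0.2,0,0,0],[0.2,0,0,0,0,0,0],[0.2,0,0,0,0,0,0],[0.2,0,0,0,0,0,0],[0.2,0,0,5,0,0,0],[0.2,0,0,20,0,0,0],[0.2,0,0,30,0,0,0],[0.2,0,0,30,0,0,0]]}}

```text
time_s: 37.7
tool_pos: [527.4, 21.0, 128.3]
orientation: [3.141, -0.001, -3.046]
wrist_force: [1.1, 0.2, 0.0]
grip_width: 68.3
```

>>> {"api": "jog_arm", "payload": {"increments": [[0.2,0,0,25,0,0,0],[0.2,-5,20,8,0,0,0],[0.2,-10,40,0,0,0,-1],[0.2,-13,45,0,0,0,-1],[0.2,-13,45,0,0,0,-1],[0.2,-12,45,0,0,0,-1],[0.2,-8,30,0,0,0,0],[0.2,-5,20,0,0,0,0]]}}

```text
time_s: 38.5
tool_pos: [460.5, 269.4, 161.1]
orientation: [3.14, 0.0, -3.112]
wrist_force: [-0.1, 0.3, -0.6]
grip_width: 68.5
```

>>> {"api": "jog_arm", "payload": {"increments": [[0.2,-2,8,0,0,0,0],[0.2,0,0,0,0,0,0],[0.2,0,0,0,0,0,0]]}}

```text
time_s: 38.8
tool_pos: [460.4, 272.4, 160.4]
orientation: [-3.141, -0.0, -3.118]
wrist_force: [0.4, -0.1, -0.2]
grip_width: 68.1
```

```bash
python3 - 2>/dev/null <<'E'
from h import *
np.set_printoptions(precision=2,suppress=True)
try: cv2.imwrite("pics/w15.png",tr())
except Exception as e: print(e)
p,d,c,P=shot("wrist");cv2.imwrite("pics/w15.png",p)
T=top(P,(459,271.5),40,98,112); print(len(T),T.mean(0),cv2.minAreaRect(T[:,:2].astype(np.float32)))
summ(P)
E
```

```text
38.8 [460.45 272.35 160.38] [-179.94   -0.   -178.63] 68.06816623688935 [ 0.37 -0.06 -0.22]
0 [nan nan nan] ((0.0, 0.0), 0.0)
5600 [458.39 271.29 103.25] ((459.64849853515625, 271.2153625488281), (44.54318618774414, 44.09510040283203), 1.2929518222808838)
5558 [458.09 271.28 103.26] ((459.2037658691406, 271.2272644042969), (43.82375717163086, 44.067604064941406), 1.0423341989517212)
sleeve n 0 z nan mean [nan nan nan] minenc ((0.0, 0.0), 0.0)
block n 0 z nan ((0.0, 0.0), (0.0, 0.0), 0.0)
ring n 0 z nan mean [nan nan nan] ((0.0, 0.0), 0.0)
tray n 5167 ((461.1521911621094, 318.403564453125), (200.6480255126953, 140.0703125), 87.42642974853516)
bench z -0.5446146469740825
```

View pics/w15.png

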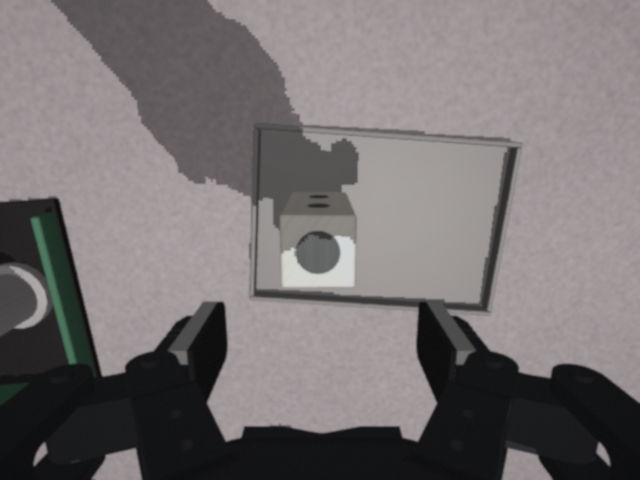

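The block stands alone in the tray at px (318,252), and the sleeve's edge shows in the stall at the left. Descending on the block.

>>> {"api": "jog_arm", "payload": {"increments": [[0.2,-1,-1,-10,0,0,0],[0.2,0,0,-20,0,0,0],[0.2,0,0,-28,0,0,0],[0.2,0,0,-28,0,0,0],[0.2,0,0,-18,0,0,0],[0.2,0,0,-8,0,0,0],[0.2,0,0,-2,0,0,0],[0.2,0,0,0,0,0,0]]}}

```text
time_s: 39.7
tool_pos: [459.2, 272.8, 46.6]
orientation: [3.141, 0.0, -3.117]
wrist_force: [-0.3, 0.4, 0.2]
grip_width: 68.5
```

>>> {"api": "jog_arm", "payload": {"increments": [[0.2,0,0,0,0,0,0]]}}

```text
time_s: 39.8
tool_pos: [459.7, 273.3, 47.4]
orientation: [3.141, 0.002, -3.117]
wrist_force: [1.5, 0.4, 0.1]
grip_width: 68.2
```

>>> {"api": "jog_arm", "payload": {"increments": [[0.2,-0.3,-1.6,-5,0,0,0],[0.2,0,0,-4,0,0,0],[0.2,0,0,-1,0,0,0],[0.2,0,0,0,0,0,0],[0.2,0,0,0,0,0,0]]}}

```text
time_s: 40.3
tool_pos: [458.6, 271.4, 36.5]
orientation: [3.142, -0.0, -3.116]
wrist_force: [0.2, 0.2, -0.4]
grip_width: 67.8
```

>>> {"api": "jog_arm", "payload": {"increments": [[1,0,0,0,0,0,0],[1,0,0,0,0,0,0],[1,0,0,0,0,0,0],[1,0,0,0,0,0,0],[1,0,0,0,0,0,0]]}}

```text
time_s: 40.8
tool_pos: [458.7, 271.1, 36.7]
orientation: [-3.141, 0.0, -3.116]
wrist_force: [-1.2, -1.9, 5.2]
grip_width: 43.7
```

>>> {"api": "jog_arm", "payload": {"increments": [[1,0,0,3,0,0,0],[1,0,0,8,0,0,0],[1,0,0,15,0,0,0],[1,0,0,25,0,0,0],[1,0,0,30,0,0,0],[1,0,0,30,0,0,0],[1,0,0,20,0,0,0],[1,3,0,6,0,0,0]]}}

```text
time_s: 41.6
tool_pos: [462.8, 272.6, 177.0]
orientation: [3.139, 0.005, -3.116]
wrist_force: [0.8, 0.5, -4.3]
grip_width: 43.3
```

>>> {"api": "jog_arm", "payload": {"increments": [[1,4,-15,0,0,0,0],[1,6,-30,0,0,0,0],[1,9,-40,0,0,0,0],[1,9,-40,0,0,0,0],[1,9,-40,0,0,0,0],[1,9,-40,0,0,0,0],[1,8,-40,0,0,0,0],[1,8,-40,0,0,0,0]]}}

```text
time_s: 42.4
tool_pos: [523.2, -15.4, 173.0]
orientation: [3.141, -0.001, -3.116]
wrist_force: [0.2, -0.2, -4.7]
grip_width: 43.5
```

>>> {"api": "jog_arm", "payload": {"increments": [[1,6,-30,0,0,0,0],[1,4,-20,0,0,0,0],[1,2,-8,0,0,0,0],[1,0,0,0,0,0,0],[1,0,0,0,0,0,0]]}}

```text
time_s: 42.9
tool_pos: [535.2, -69.9, 173.1]
orientation: [3.14, -0.001, -3.115]
wrist_force: [0.0, 0.7, -4.4]
grip_width: 43.5
```

>>> {"api": "jog_arm", "payload": {"increments": [[1,0.3,-1,-8,0,0,0],[1,0,0,-18,0,0,0],[1,0,0,-25,0,0,0],[1,0,0,-25,0,0,0],[1,0,0,-20,0,0,0],[1,0,0,-12,0,0,0],[1,0,0,-5,0,0,0],[1,0,0,0,0,0,0]]}}

```text
time_s: 43.7
tool_pos: [535.7, -72.0, 60.0]
orientation: [3.141, -0.001, -3.115]
wrist_force: [-0.6, -0.1, -3.3]
grip_width: 43.4
```

>>> {"api": "jog_arm", "payload": {"increments": [[1,0,0,0,0,0,0]]}}

```text
time_s: 43.8
tool_pos: [536.8, -72.5, 61.3]
orientation: [-3.142, 0.001, -3.116]
wrist_force: [0.2, -0.2, -3.7]
grip_width: 43.4
```

```bash
python3 - 2>/dev/null <<'E'
from h import *
np.set_printoptions(precision=2,suppress=True)
o=robot.get_obs();print(o['time_s'],o['tool_pos'],np.degrees(o['orientation']),o['grip_width'],o['wrist_force'])
p,d,c,P=shot("wrist"); cv2.imwrite("pics/w16.png",p)
E
```

```text
43.8 [536.78 -72.48  61.26] [-180.      0.08 -178.53] 43.36476379152348 [ 0.21 -0.15 -3.66]
```

View pics/w16.png

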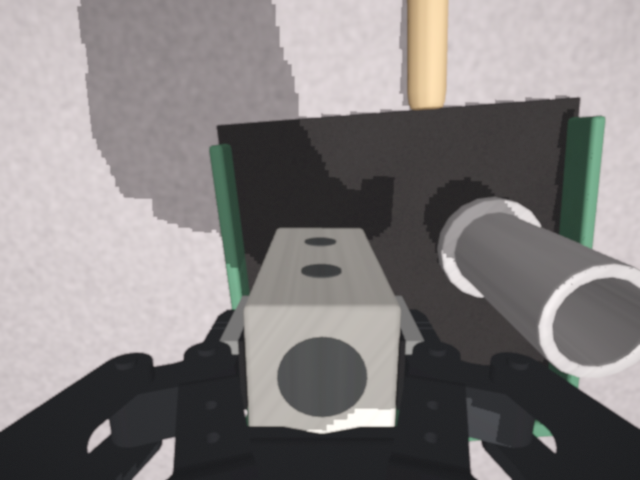

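The block (spot at px 322,377) is over its spot and the sleeve is upright at the right. Correcting by about 1 mm and lowering.

>>> {"api": "jog_arm", "payload": {"increments": [[1,-0.8,1.5,-6,0,0,0],[1,0,0,-6,0,0,0],[1,0,0,-3,0,0,0],[1,0,0,-1,0,0,0],[1,0,0,0,0,0,0],[1,0,0,0,0,0,0]]}}

```text
time_s: 44.45
tool_pos: [535.2, -71.2, 44.5]
orientation: [3.142, 0.0, -3.116]
wrist_force: [0.8, -0.2, -4.1]
grip_width: 43.6
```

>>> {"api": "jog_arm", "payload": {"increments": [[1,0.2,0.2,-1.5,0,0,0],[1,0,0,-1,0,0,0],[1,0,0,-0.5,0,0,0],[1,0,0,0,0,0,0]]}}

```text
time_s: 44.85
tool_pos: [535.2, -71.0, 41.4]
orientation: [3.142, -0.0, -3.116]
wrist_force: [-0.3, -0.3, -3.7]
grip_width: 43.6
```

>>> {"api": "jog_arm", "payload": {"increments": [[1,0,0,-0.5,0,0,0],[1,0,0,0,0,0,0]]}}

```text
time_s: 45.05
tool_pos: [535.3, -71.0, 40.9]
orientation: [3.142, -0.0, -3.116]
wrist_force: [0.3, 0.3, -4.2]
grip_width: 43.3
```

>>> {"api": "jog_arm", "payload": {"increments": [[1,0,0,-0.5,0,0,0],[1,0,0,-0.2,0,0,0],[1,0,0,0,0,0,0]]}}

```text
time_s: 45.35
tool_pos: [535.5, -71.0, 40.7]
orientation: [-3.141, 0.0, -3.116]
wrist_force: [-2.2, 0.9, 2.0]
grip_width: 43.4
```

>>> {"api": "jog_arm", "payload": {"increments": [[0.2,0,0,-0.3,0,0,0],[0.2,0,0,0,0,0,0],[0.2,0,0,0,0,0,0],[0.2,0,0,0,0,0,0],[0.2,0,0,5,0,0,0],[0.2,0,0,20,0,0,0],[0.2,0,0,30,0,0,0],[0.2,0,0,30,0,0,0]]}}

```text
time_s: 46.15
tool_pos: [534.8, -70.9, 125.8]
orientation: [3.141, -0.001, -3.116]
wrist_force: [0.9, 0.4, -0.4]
grip_width: 68.5
```

>>> {"api": "jog_arm", "payload": {"increments": [[0.2,0,0,30,0,0,0],[0.2,0,0,30,0,0,0],[0.2,-10,20,30,0,0,0],[0.2,-15,20,20,0,0,0],[0.2,-10,10,10,0,0,0],[0.2,0,0,0,0,0,0],[0.2,0,0,0,0,0,0],[0.2,0,0,0,0,0,0]]}}

```text
time_s: 46.95
tool_pos: [499.9, -22.3, 243.7]
orientation: [-3.141, -0.002, -3.118]
wrist_force: [0.1, 0.0, -1.0]
grip_width: 68.4
```

```bash
python3 - 2>/dev/null <<'E'
from h import *
np.set_printoptions(precision=2,suppress=True)
o=robot.get_obs();print(o['time_s'],o['tool_pos'],np.degrees(o['orientation']),o['grip_width'],o['wrist_force'])
p,d,c,P=shot("wrist"); cv2.imwrite("pics/w17.png",p); summ(P)
p,d,c,P=shot("scene"); cv2.imwrite("pics/s17.png",p); summ(P)
for n,xy,z in(("coolant",(763,55),(140,158)),("paste",(688,245),(40,52)),("plug",(707,-252),(50,60))):
    T=top(P,xy,40,*z); print(n,len(T),(T.min(0)+T.max(0))/2)
T=top(P,(507,-325),40,92,99); print('ring',len(T),T.mean(0),cv2.minEnclosingCircle(T[:,:2].astype(np.float32)))
E
```

```text
46.95 [499.92 -22.25 243.67] [-179.98   -0.11 -178.63] 68.42279359152599 [ 0.07  0.02 -0.98]
sleeve n 1009 z 106.95110251647344 mean [527.72  21.69 106.69] minenc ((528.207763671875, 21.745981216430664), 20.998178482055664)
block n 3005 z 107.26824943370485 ((535.7637329101562, -70.44673156738281), (43.74231719970703, 44.2723503112793), 1.5589138269424438)
ring n 7 z 43.64369386766316 mean [553.37 -48.06  43.89] ((553.11083984375, -47.99938201904297), 2.6273298263549805)
fence n 1802 ((621.18798828125, -17.47564697265625), (10.759998321533203, 183.92221069335938), 5.916636943817139) line [ -0.1  618.89]
tray n 1644 ((458.2301330566406, 259.3057861328125), (84.7816390991211, 140.47096252441406), 87.7735595703125)
plate n 1841 59.099245325002926 mean [ 511.16 -292.73   58.97] ((510.6575927734375, -303.6613464355469), 40.18825912475586)
bench z -0.6525174963848599
sleeve n 154 z 107.82517238892422 mean [529.29  20.46 107.2 ] minenc ((528.5523681640625, 19.638259887695312), 22.2724666595459)
block n 313 z 108.93346749038494 ((536.1129150390625, -71.73614501953125), (46.62148666381836, 43.63349151611328), 1.7780828475952148)
ring n 4 z 41.792437155748985 mean [553.58 -50.34  42.22] ((553.25927734375, -50.35453796386719), 1.8947585821151733)
fence n 395 ((620.0980834960938, -18.411643981933594), (13.359527587890625, 189.41876220703125), 5.765106678009033) line [ -0.1  619.45]
tray n 700 ((459.5845031738281, 317.15643310546875), (202.1849822998047, 144.9668426513672), 87.31684875488281)
plate n 600 61.02561501411748 mean [ 521.9  -325.19   60.89] ((506.8487548828125, -327.1482238769531), 47.137752532958984)
bench z 1.3956040806469332
coolant 158 [761.76  54.12 147.25]
paste 319 [687.19 243.85  45.02]
plug 101 [ 706.23 -252.98   54.91]
ring 256 [ 508.81 -325.24   96.23] ((506.6697998046875, -325.5270080566406), 26.606212615966797)
```

View pics/w17.png

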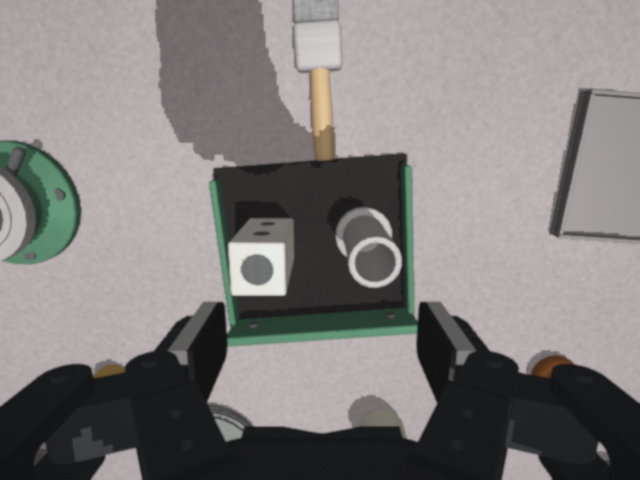

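View pics/s17.png

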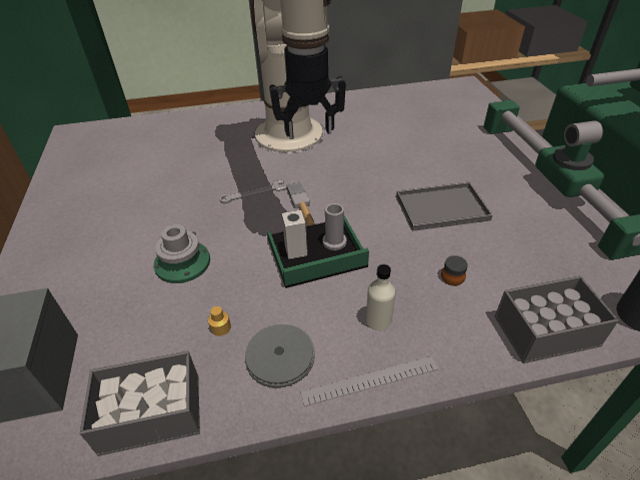

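Sleeve and block are back upright in the stall (wrist px 375,262 and 258,268). The ring sits on the plate (scene px 176,240), and the bystanders have not moved. Handing in.

```bash
python3 -c "
from workcell import robot
print(robot.close_job())"
```

```text
the job is handed in; nothing more can be done
None
```

I finished the job in the order asked and handed it in at about 47 s of the 118 s allowed. The sleeve and block stood in the tray while I moved the ring to the work holder, then went back to their places in the stall.

Last checks before handing in:

| Thing | Start (mm) | End (mm) | Result |
|---|---|---|---|
| Sleeve | (528.0, 21.3) | (528.2, 21.7) | Upright |
| Block | (536.2, -70.8), turned about 1.3° | (535.8, -70.4), turned about 1.6° | Upright |
| Ring | (575.1, -25.3) in the stall | (507.4, -324.9) on the plate | Flat, about 1.6 mm off the plate centre at (507.0, -326.5) |

- **Ring:** I left the 1.6 mm offset as it was. The scene camera read about 1.7 mm, in a different direction.
- **Bystanders:** the bottle, jar and plug stayed within about 1 mm of their first positions in the scene view. I checked the brush only by eye in the pictures, where it looked unmoved.
- **Gripper untouched:** the gripper was open and well above everything when I handed in.

One thing went wrong on the way. The first grip on the ring closed on air, because the true fingertips sit about 31 mm above the reported tool point. I measured that with two cameras and gripped the ring on the second try, and the ring had not moved. It also means the first lifts of the sleeve and block held only about the top 16 mm of each piece, with no slip seen.

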